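# Unload the transport nest

### The job

The aluminium block in the transport nest has to go out: lift the red-gripped strap off first and lay it on the red outline on the side mat, then the blue-gripped strap on the blue outline, and lay the block flat on the foam rest in the yellow tray, centred and lengthwise on it. Then put the blue strap and after it the red strap back on the nest just as they lay before, because the nest is returned with its straps. Lift everything straight off without dragging what lies beneath, and leave the bottle and the small carton alone.

Things in the scene. Friction and masses are not known exactly. Their poses are not given: they have to be found in the camera images.
- strap_red_grip (a point): Holding point of the loose red-gripped strap: aluminium bar 100 x 24 x 8 mm (0.15 kg) with an upright red grip across its middle, 14 mm thick along the bar, 20 mm wide, 36 mm high above the bar. Close along the bar on the grip's flat faces. Point on the grip's mid-axis, 31 mm above the bar's underside. x along the bar, z up. Starts with one end on the blue strap's end, the other on the nest's boss.
- strap_blue_grip (a point): Holding point of the loose blue-gripped strap: same make, bar 156 x 36 x 8 mm (0.15 kg), upright blue grip across its middle, 14 mm thick along the bar, 32 mm wide, 36 mm high above the bar. Close along the bar. Point on the grip's mid-axis, 31 mm above the bar's underside. x along the bar, z up. Starts across the nest's rails over the block, one end under the red strap.
- block_center (a point): Centre (half-way up) of the loose drilled aluminium block, 40 x 80 x 32 mm along its x, y, z (about 0.34 kg), lying in the nest under the blue strap; grasp across the 40 mm. It starts on a rest narrower (32 mm) than itself, 14 mm above the nest's plate, with 40 mm of room between each long side and the rail beside it.
- seat_blue (a point): Where the middle of the blue strap's underside belongs on the fixed grey and black nest: level with the rail tops, 60 mm above the table. Nest axes: x along its two black rails, y across, z up; the blue strap lies along y. Plate 146 x 166 x 8 mm; rails 16 mm wide, 130 mm long, mid-lines at y = +-68 mm. The block's place is 8 mm in +x from here, its underside 22 mm above the table.
- seat_red (a point): Point on the same nest: where the middle of the red strap's underside belongs, 68 mm above the table (8 mm above the rails). The red strap lies along the nest's x, over the rail at +y: its -x end on top of the blue strap's end, its +x end on the raised boss of that rail.
- mark_red (a point): Centre of the red rectangular outline (106 x 30 mm) on the dark side mat (146 x 172 mm, fixed, top 3 mm above the table). Point on the mat's top; the outline's length runs along y of this point.
- mark_blue (a point): Centre of the blue rectangular outline (160 x 42 mm) on the same mat, 70 mm from the red one. Point on the mat's top; the outline's length runs along y of this point.
- tray_pad (a point): Centre of the top of the grey foam rest (84 x 34 mm along x and y of this point, firm) in the fixed shallow yellow tray, 15 mm above the table. Tray 130 x 160 mm along x, y, rim 20 mm above the table, floor 4 mm. The block lies lengthwise along x on the rest.
- bottle_center (a point): Bystander: white plastic bottle standing to one side of the label printer (not the one far back on the robot's right) with red cap, 46 mm wide, 116 mm high, loose; point at its centre half-way up.
- carton_center (a point): Bystander: small brown carton 61 x 60 x 50 mm, loose; point at its centre half-way up.
Not all that is in view belongs to the job. Leave any pink look-alike of the part that bears block_center alone.

How it is judged:
On the way, in this order (a step that is already met when the one before it is completed fails the run):
1. the red strap lies released on the red outline (horizontal distance between strap_red_grip and mark_red below 0.015 m and height (world z) of strap_red_grip below 0.042 m and angle between the x axis of strap_red_grip and the y axis of mark_red, either way round below 0.3 rad and angle between strap_red_grip's own z axis and vertical below 0.1 rad and contact force between the fingers and strap_red below 0.2 N and linear speed of strap_red below 0.03 m/s), for 0.2 s.
2. the blue strap lies released on the blue outline, the red one still on its own (all of step 1 and horizontal distance between strap_blue_grip and mark_blue below 0.015 m and height (world z) of strap_blue_grip below 0.042 m and angle between the x axis of strap_blue_grip and the y axis of mark_blue, either way round below 0.3 rad and angle between strap_blue_grip's own z axis and vertical below 0.1 rad and contact force between the fingers and strap_blue below 0.2 N and linear speed of strap_blue below 0.03 m/s), for 0.2 s.
3. the block lies released on the foam rest in the tray (horizontal distance between block_center and tray_pad below 0.012 m and angle between block_center's own z axis and vertical below 0.1 rad and angle between the y axis of block_center and the x axis of tray_pad, either way round below 0.25 rad and height (world z) of block_center below 0.037 m and contact force between the fingers and block below 0.2 N and linear speed of block below 0.03 m/s), for 0.2 s.
4. the blue strap lies released on the nest's rails again (horizontal distance between strap_blue_grip and seat_blue below 0.01 m and angle between the x axis of strap_blue_grip and the y axis of seat_blue, either way round below 0.17 rad and angle between strap_blue_grip's own z axis and vertical below 0.06 rad and height (world z) of strap_blue_grip between 0.087 and 0.096 m and contact force between the fingers and strap_blue below 0.2 N and linear speed of strap_blue below 0.03 m/s), for 0.2 s.
At the end, for the whole second after the job is handed in: Block flat on the foam rest, within 12 mm and 0.25 rad; blue strap back across the nest's rails, red strap back over its end and the boss, each level, within 10 mm and 0.17 rad; all released, at rest. On the way each strap lay on its own outline within 15 mm and 0.3 rad (all of step 3 and all of step 4 and horizontal distance between strap_red_grip and seat_red below 0.01 m and angle between the x axis of strap_red_grip and the x axis of seat_red, either way round below 0.17 rad and angle between strap_red_grip's own z axis and vertical below 0.06 rad and height (world z) of strap_red_grip between 0.095 and 0.104 m and contact force between the fingers and strap_red below 0.2 N and linear speed of strap_red below 0.03 m/s); the robot touches nothing.
It fails at once if the blue strap is dragged under the red one, or the red strap is put back on the nest before the blue one (horizontal distance between strap_red_grip and seat_red below 0.05 m and height (world z) of strap_red_grip below 0.125 m and distance of strap_blue_grip from where it was at the start of the episode above 0.02 m).
It fails at once if the block is dragged while the blue strap lies over it (horizontal distance between strap_blue_grip and seat_blue below 0.03 m and height (world z) of strap_blue_grip below 0.11 m and horizontal distance between block_center and seat_blue below 0.08 m and distance of block_center from where it was at the start of the episode above 0.015 m).
It fails at once if the bottle is moved or tipped (distance of bottle_center from where it was at the start of the episode above 0.025 m).
It fails at once if the small carton is moved (distance of carton_center from where it was at the start of the episode above 0.025 m).
It also fails if it takes over 141 s, if anything falls off the work surface, if the arm or the gripper's body presses on something with over 40 N, if the wrist force passes 120 N, or if a joint passes its speed limit or range.

### The arm

A 6-joint arm with a two-finger parallel gripper is mounted at the origin on the work surface; the furniture and walls round the work are solid. World frame = base frame: x ahead of the robot, y to its left, z up, the work surface at z = 0. Lengths are in m, angles in rad, forces in N, time in s.
With the tool pointing down it reaches from about 0.325 to 0.875 m from the base axis. Payload 4.4 kg.
Tool frame: the origin (TCP) lies at the very end of the fingers, on their centre line; the grasp point (between the pads) lies 19 mm behind it; z points along the fingers, x is the direction in which the jaws open and shut, and the axes are right-handed (so a half turn about z gives the same grasp; the last joint's range is limited). The gripper opens to 85 mm and grips with 20 to 120 N. Pads are 22 mm wide; open, the fingers measure 114 mm over their backs; the gripper's body (76 mm by 85 mm) begins 54 mm behind the grasp point. The pads swing forward as they close: fully open they stand 13 mm farther back than shut.
Start: joints at [1.062, 0.207, 1.542, -0, 1.393, -0.15], TCP at [0.201, 0.539, 0.231] pointing down, gripper open.
Joint ranges: [-2.73, 2.73], [-0.86, 2.22], [0.23, 2.46], [-1.11, 4.25], [0.08, 2.63], [-2.82, 2.82]. Speed limits (rad/s): [2.79, 2.79, 3.14, 3.14, 3.14, 3.14].

### API

Orientations are given as a unit quaternion [x, y, z, w].
In Python, from station import ctrl, viewer, ticket gives the robot as it stands. The module is installed in compiled form; this text tells all that it offers.
- The arm moves only by the shell command python3 -m inch 'ROWS' [OPENING]. ROWS is JSON, a list of rows, each an object of numbers: "x", "y", "z": the shift along the world's x, y, z as a fraction of full scale; "rx", "ry", "rz": the turn, a rotation vector about the world's x, y, z as a fraction of full scale. In form: [{"x": .., "y": .., "z": .., "rx": .., "ry": .., "rz": ..}, ...]. A call has 1 to 8 rows; each row is the pose to reach, as a shift and turn from the pose commanded when the call began, turning the shorter way round; what a row does not reach only later rows make up. Full scale, the value 1, is 0.3 m for a shift and pi rad for a turn. A row lasts 1/10 s, in which the tool goes at most 50 mm and 8.59 degrees, less where a joint would pass 70% of its speed; a pose out of reach is approached as far as the arm can. A call with a number of a shift or a turn outside -1 to 1 is refused whole. A call with a gripper value outside its range is refused whole. OPENING is the closure, from -1 (fully open) to 1 (shut), set as the call begins (- or left out, the last holds). The fingers move at their own pace and stop on an object; the grip force is fixed at half the most. Time passes only in rows, so rows that repeat a pose let the fingers close. It gives the time, the measured TCP pose, the force and the opening at its end, in the units of the state.
- ctrl.state(): the state, without advancing time (a new reading comes with each control period).
- viewer.camera(name): name is "scene" or "side" or "wrist"; returns the picture (400x640x3 uint8, red, green, blue); there is no depth.
- viewer.get_calibration(name): a dict with "fx", "fy", "cx", "cy" (pixels), "world_from_camera" (4x4, takes a point from camera to world coordinates). Camera axes: x right, y up, looking along -z (the intrinsics and any distortion apply to the point x, -y, -z); pixel columns grow to the right and rows downward; lengths in m; the calibration is good to about 2 mm. A picture is of the moment at which its call begins: read the wrist's pose just before it. get_calibration takes no time and is no camera call; for the wrist camera it gives the pose at the moment of the call.
- ticket.hand_in(): hands the job in, once; it reports no verdict.
The state is a dict: "time_s": time; "joint_pos": joint angles; "joint_vel": joint speeds; "joint_efforts": joint torques, N m; "ee_pos": TCP position; "eef_rot": TCP orientation; "ft_force": force on the tool from outside, world axes, zero at the start; "wrist_torque": the same for the moment, N m; "opening": finger opening in m.
Only numpy, scipy, OpenCV 4.12 (cv2) and the standard library are available. Lean on these libraries where they do the work, as an engineer would, in place of code of your own. Each camera call takes 0.05 s, during which the arm holds its last target.

## Working session

There is one attempt and no reset: what is moved stays moved. The work goes in short steps, Python scripts to look and compute and a shell command to move; the robot and the scene stay as the last step left them, time stands still between calls to the robot, and variables do not carry over. Pictures are saved under pics/ and viewed, and the job is handed in when it is done.

```bash
mkdir -p pics; ls; cat > h.py <<'E'
import numpy as np, cv2
from station import ctrl, viewer, ticket
def snap(n,fn):
    c=viewer.get_calibration(n); im=viewer.camera(n)
    cv2.imwrite('pics/'+fn,cv2.cvtColor(np.asarray(im),cv2.COLOR_RGB2BGR)); 
    np.savez('pics/'+fn[:-4]+'.npz',im=im,T=np.array(c['world_from_camera']),K=np.array([c['fx'],c['fy'],c['cx'],c['cy']]))
    return np.asarray(im),c
def load(fn):
    d=np.load('pics/'+fn+'.npz'); return d['im'],d['T'],d['K']
def ray(T,K,u,v):
    d=np.array([(u-K[2])/K[0],-(v-K[3])/K[1],-1.0]); return T[:3,3],T[:3,:3]@d
def onz(T,K,u,v,z):
    o,d=ray(T,K,u,v); s=(z-o[2])/d[2]; return o+s*d
def proj(T,K,P):
    p=T[:3,:3].T@(np.asarray(P)-T[:3,3]); return K[0]*p[0]/-p[2]+K[2], K[1]*-p[1]/-p[2]+K[3]
E
python3 - <<'E'
from h import *
for n in ['scene','side','wrist']:
    im,c=snap(n,n+'0.png'); print({k:(np.round(v,3).tolist()) for k,v in c.items() if not isinstance(v,str)})
print(ctrl.state())
E
```

```text
pics
{'fx': 376.397, 'fy': 376.397, 'cx': 320.012, 'cy': 188.29, 'world_from_camera': [[0.581, 0.401, -0.708, -0.227], [-0.814, 0.29, -0.504, -0.464], [0.003, 0.869, 0.495, 0.599], [0.0, 0.0, 0.0, 1.0]]}
{'fx': 386.001, 'fy': 386.001, 'cx': 317.708, 'cy': 195.548, 'world_from_camera': [[0.847, 0.263, -0.462, 0.075], [-0.531, 0.458, -0.713, -0.567], [0.024, 0.849, 0.527, 0.561], [0.0, 0.0, 0.0, 1.0]]}
{'fx': 318.715, 'fy': 318.715, 'cx': 320.218, 'cy': 197.252, 'world_from_camera': [[0.35, -0.899, -0.262, 0.134], [0.937, 0.336, 0.099, 0.564], [-0.001, -0.28, 0.96, 0.372], [0.0, 0.0, 0.0, 1.0]]}
{'time_s': 0.15, 'joint_pos': array([ 1.06253018e+00,  2.07250768e-01,  1.54264100e+00,  6.58323106e-06,
        1.39353588e+00, -1.50512347e-01]), 'joint_vel': array([ 0.00025791, -0.00291833, -0.00508779, -0.00193039, -0.00033236,
       -0.00077229]), 'joint_efforts': array([ 8.31831421e-04, -3.83507574e+01, -2.92036951e+01, -3.26001382e-04,
        6.49882000e-03,  2.28847119e-05]), 'ee_pos': array([0.20106684, 0.53805567, 0.23037026]), 'eef_rot': array([ 8.21635895e-01,  5.70011942e-01, -8.25171267e-04,  4.01128225e-04]), 'ft_force': array([-0.24843091,  0.08027315,  0.41660884]), 'wrist_torque': array([0.01202257, 0.00958756, 0.00803164]), 'opening': 0.08562655383276527}
```

View pics/scene0.png

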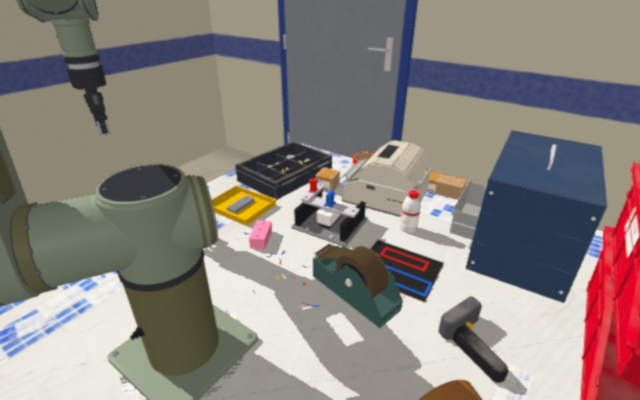

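View pics/side0.png

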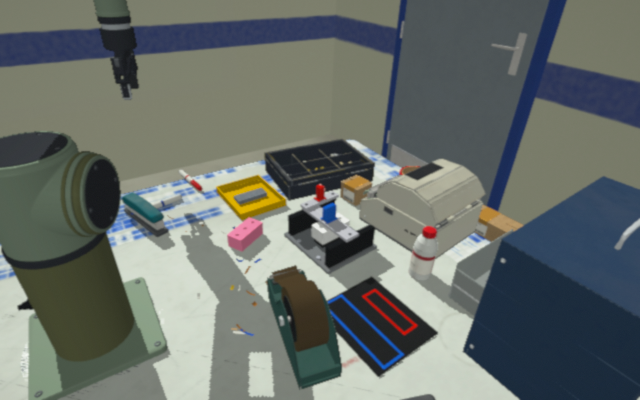

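View pics/wrist0.png

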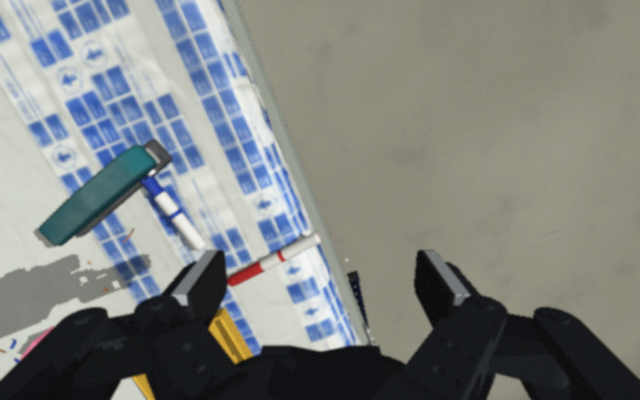

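```bash
python3 - <<'E'
from h import *
im,T,K=load('side0')
for n,u,v,z in [('redgrip top',320,186,.104),('bluegrip top',329,205,.096),('tray pad',250,196,.015),('red mark',389,311,.003),('blue mark',365,330,.003),('bottle base',421,270,0),('carton',356,190,.03),('pink',245,235,.03)]:
    print(n,onz(T,K,u,v,z).round(3))
im2,T2,K2=load('scene0')
for n,u,v,z in [('redgrip top',313,181,.104),('bluegrip top',329,192,.096),('tray pad',243,203,.015),('red mark',404,260,.003),('carton',327,178,.03)]:
    print(n,onz(T2,K2,u,v,z).round(3))
c1=cv2.resize(im[150:290,200:460],None,fx=3,fy=3,interpolation=cv2.INTER_CUBIC)
cv2.imwrite('pics/crop1.png',c1[:,:,::-1][:600,:800])
E
```

```text
redgrip top [0.503 0.085 0.104]
bluegrip top [0.483 0.017 0.096]
tray pad [0.396 0.26  0.015]
red mark [ 0.463 -0.223  0.003]
blue mark [ 0.398 -0.234  0.003]
bottle base [ 0.598 -0.171  0.   ]
carton [0.645 0.125 0.03 ]
pink [0.312 0.092 0.03 ]
redgrip top [0.503 0.079 0.104]
bluegrip top [0.491 0.017 0.096]
tray pad [0.406 0.263 0.015]
red mark [ 0.461 -0.223  0.003]
carton [0.655 0.136 0.03 ]
```

View pics/crop1.png

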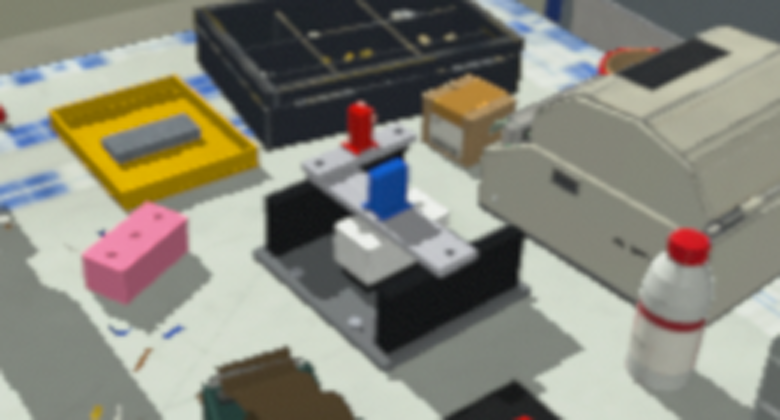

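The candidates for the red grip are the red post on the strap (320,190), the bottle cap (429,233), the red pen (190,182) and the outline (389,311). I take the post at (320,190). For the block they are the grey-white one under the strap (319,234) and the pink look-alike (245,235). I take the one in the nest. The crop confirms both. The blue grip is at (329,212) and the tray pad at (250,196). Next I move the wrist camera over the nest.

```bash
python3 -m inch '[{"x":0.9,"y":-0.85,"z":0.17},{"x":0.9,"y":-0.85,"z":0.17},{"x":0.9,"y":-0.85,"z":0.17},{"x":0.9,"y":-0.85,"z":0.17},{"x":0.9,"y":-0.85,"z":0.17},{"x":0.9,"y":-0.85,"z":0.17},{"x":0.9,"y":-0.85,"z":0.17},{"x":0.9,"y":-0.85,"z":0.17}]'
python3 -m inch '[{"y":-0.85},{"y":-0.85},{"y":-0.85},{"y":-0.85},{"y":-0.85},{"y":-0.85},{"y":-0.85},{"y":-0.85}]'
python3 - <<'E'
from h import *
snap('wrist','w1.png'); s=ctrl.state(); print(s['ee_pos'],s['eef_rot'],s['joint_pos'])
E
```

```text
[0.20113416 0.53815026 0.23051413] [ 8.21651336e-01  5.69989910e-01 -6.87385779e-04  3.35184097e-04] [ 1.06250931e+00  2.07171771e-01  1.54243226e+00  3.60441989e-06
  1.39351812e+00 -1.50478882e-01]invalid input at $[0]: expected keys x, y, z, rx, ry, rz
invalid input at $[0]: expected keys x, y, z, rx, ry, rz
```

View pics/w1.png

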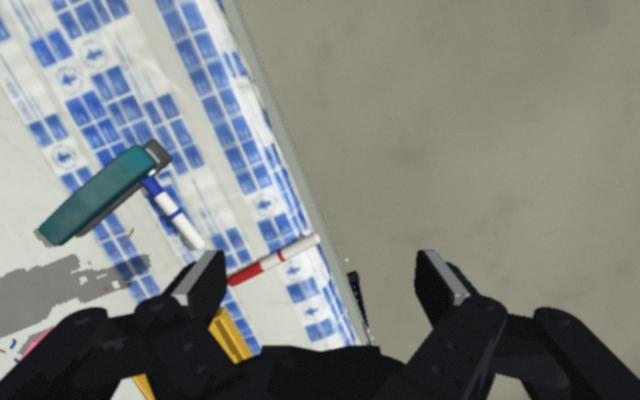

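All six keys are needed in every row.

```bash
python3 -m inch '[{"x":0.9,"y":-0.85,"z":0.17,"rx":0,"ry":0,"rz":0},{"x":0.9,"y":-0.85,"z":0.17,"rx":0,"ry":0,"rz":0},{"x":0.9,"y":-0.85,"z":0.17,"rx":0,"ry":0,"rz":0},{"x":0.9,"y":-0.85,"z":0.17,"rx":0,"ry":0,"rz":0},{"x":0.9,"y":-0.85,"z":0.17,"rx":0,"ry":0,"rz":0},{"x":0.9,"y":-0.85,"z":0.17,"rx":0,"ry":0,"rz":0},{"x":0.9,"y":-0.85,"z":0.17,"rx":0,"ry":0,"rz":0},{"x":0.9,"y":-0.85,"z":0.17,"rx":0,"ry":0,"rz":0}]'
python3 -m inch '[{"x":0,"y":-0.85,"z":0,"rx":0,"ry":0,"rz":0},{"x":0,"y":-0.85,"z":0,"rx":0,"ry":0,"rz":0},{"x":0,"y":-0.85,"z":0,"rx":0,"ry":0,"rz":0},{"x":0,"y":-0.85,"z":0,"rx":0,"ry":0,"rz":0},{"x":0,"y":-0.85,"z":0,"rx":0,"ry":0,"rz":0},{"x":0,"y":-0.85,"z":0,"rx":0,"ry":0,"rz":0},{"x":0,"y":-0.85,"z":0,"rx":0,"ry":0,"rz":0},{"x":0,"y":-0.85,"z":0,"rx":0,"ry":0,"rz":0}]'
python3 - <<'E'
from h import *
snap('wrist','w1.png'); s=ctrl.state(); print(s['ee_pos'],s['eef_rot'],s['joint_pos'])
E
```

```text
time_s: 1.0
ee_pos: [0.4741, 0.2807, 0.2829]
eef_rot: [0.823, 0.569, 0.001, 0.001]
ft_force: [-0.5, 0.3, -0.7]
opening: 0.0854
time_s: 1.8
ee_pos: [0.4713, 0.0294, 0.2821]
eef_rot: [0.822, 0.57, 0.0, -0.0]
ft_force: [-0.1, -0.2, 0.1]
opening: 0.0856
[0.47129381 0.02980155 0.28215335] [ 8.21195875e-01  5.70646316e-01  6.34654237e-05 -3.34358290e-04] [-1.20813198e-01 -5.42475958e-02  1.71556515e+00  5.86001984e-04
  1.48062537e+00 -1.33545152e+00]
```

View pics/w1.png

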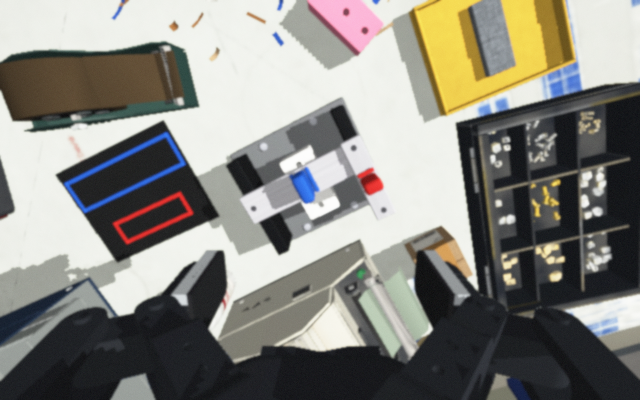

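```bash
python3 - <<'E'
from h import *
im,T,K=load('w1')
c=cv2.resize(im[85:265,215:415],None,fx=4,fy=4,interpolation=cv2.INTER_CUBIC)
cv2.imwrite('pics/crop2.png',c[:600,:,::-1])
hsv=cv2.cvtColor(im,cv2.COLOR_RGB2HSV); H,S,V=cv2.split(hsv)
red=((H<8)|(H>172))&(S>150)&(V>110); blue=(H>100)&(H<125)&(S>130)&(V>110)
def rect(m,box,z,name):
    mm=np.zeros_like(H); a,b,c,d=box; mm[b:d,a:c]=m[b:d,a:c]*255
    cn,_=cv2.findContours(mm,cv2.RETR_EXTERNAL,cv2.CHAIN_APPROX_NONE); cn=max(cn,key=cv2.contourArea)
    P=np.array([onz(T,K,p[0][0],p[0][1],z)[:2] for p in cn],np.float32)
    r=cv2.minAreaRect(P*1000); 
    bx=cv2.boxPoints(r); e=bx[1]-bx[0]; f=bx[2]-bx[1]; L=e if np.hypot(*e)>np.hypot(*f) else f
    print(name,'c',np.round(r[0],1),'size',np.round(r[1],1),'long axis deg',round(np.degrees(np.arctan2(L[1],L[0]))%180,1), 'pix',cv2.minAreaRect(cn)[0])
rect(red,(90,170,220,260),.003,'mark_red'); rect(blue,(50,115,220,225),.003,'mark_blue')
rect(red,(340,150,400,210),.100,'redgrip'); rect(blue,(280,155,330,215),.09,'bluegrip')
yel=(H>18)&(H<32)&(S>130)&(V>120)
rect(yel,(395,0,600,130),.02,'tray')
grey=(S<70)&(V>70)&(V<190)
rect(grey,(462,0,525,85),.015,'pad')
E
```

```text
mark_red c [ 465.6 -218.5] size [ 37.3 113.2] long axis deg 94.1 pix (152.7317657470703, 217.92520141601562)
mark_blue c [ 396.  -223.3] size [ 48.8 166.5] long axis deg 94.3 pix (124.50000762939453, 173.50003051757812)
redgrip c [494.8  77.2] size [24.7 18.1] long axis deg 7.1 pix (370.3000183105469, 181.10000610351562)
bluegrip c [478.1  10.6] size [35.5 21.5] long axis deg 6.3 pix (305.4000244140625, 185.80001831054688)
tray c [403.  270.4] size [127.2 159.8] long axis deg 92.4 pix (498.01080322265625, 38.535152435302734)
pad c [403.  269.6] size [81.9 35.4] long axis deg 2.6 pix (492.35040283203125, 36.06989288330078)
```

View pics/crop2.png

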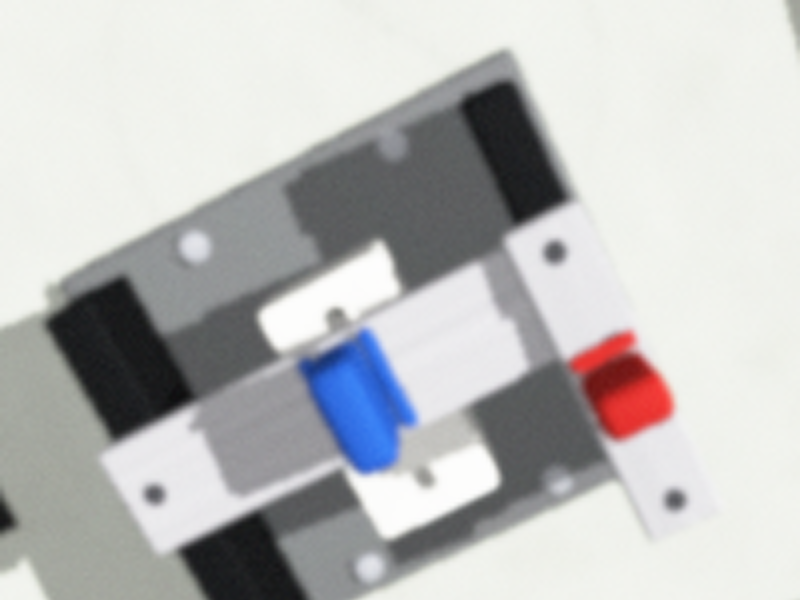

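```bash
python3 - <<'E'
from h import *
im,T,K=load('w1')
def w(x,y,z): return onz(T,K,x/4+215-.375,y/4+85-.375,z)[:2]*1000
def ang(a,b): d=b-a; return round(np.degrees(np.arctan2(d[1],d[0])),1), round(np.hypot(*d),1)
h1,h2=w(554,250,.076),w(675,499,.076); print('red mid holes',(h1+h2)/2,ang(h1,h2))
c=[w(*p,.076) for p in [(505,240),(578,200),(718,512),(655,540)]]; print('red mid corners',np.mean(c,0),ang(c[0],c[3]),ang(c[1],c[2]),ang(c[0],c[1]))
b=[w(*p,.068) for p in [(100,457),(162,553)]]; hb=w(154,494,.068)
print('blue end',ang(b[0],b[1]),np.mean(b,0),hb)
e1=w(505,250,.068); e2=w(530,365,.068); print('blue edges',ang(b[0],e1),ang(b[1],e2))
# grip top of blue: top face
print('plate edge',ang(w(50,290,.008),w(510,48,.008)))
for n,P in [('rail R outer',[(512,85),(572,200)]),('rail R inner',[(462,98),(515,222)]),('rail L outer',[(48,322),(115,445)]),('rail L inner',[(125,278),(190,398)])]:
    q=[w(*p,.06) for p in P]; print(n,ang(*q),q)
E
```

```text
red mid holes [498.56077912  77.84300754] (np.float64(6.9), np.float64(80.3))
red mid corners [498.67135687  77.85772547] (np.float64(7.1), np.float64(97.6)) (np.float64(5.6), np.float64(98.7)) (np.float64(98.3), np.float64(22.2))
blue end (np.float64(8.3), np.float64(34.0)) [487.36830933 -67.26774267] [486.42996829 -59.57743422]
blue edges (np.float64(96.7), np.float64(131.3)) (np.float64(97.4), np.float64(122.4))
plate edge (np.float64(96.4), np.float64(167.3))
rail R outer (np.float64(8.9), np.float64(35.7)) [array([414.48224056,  77.64748219]), array([449.72805598,  83.15867285])]
rail R inner (np.float64(3.9), np.float64(37.1)) [array([412.9154345 ,  63.61767905]), array([449.90030087,  66.11275377])]
rail L outer (np.float64(4.0), np.float64(40.6)) [array([429.70188088, -69.65005987]), array([470.20596863, -66.78897456])]
rail L inner (np.float64(4.9), np.float64(39.1)) [array([425.84325278, -43.60490472]), array([464.80158076, -40.23597127])]
```

```bash
python3 - <<'E'
from h import *
im,T,K=load('w1')
for u,v in [(362,240),(220,325),(350,265),(190,45),(200,105),(440,228),(405,245)]:
    print((u,v),[onz(T,K,u,v,z).round(3)[:2] for z in (0,.06,.12)])
print('cam',T[:3,3])
im,T,K=load('side0')
print('printer near-left bottom/top',onz(T,K,362,216,0).round(3)); 
# corner height: base corner (377,222)?
c=cv2.resize(im[150:280,330:500],None,fx=4,fy=4,interpolation=cv2.INTER_CUBIC); cv2.imwrite('pics/crop3.png',c[:,:,::-1])
c=cv2.resize(im[250:400,240:440],None,fx=4,fy=4,interpolation=cv2.INTER_CUBIC); cv2.imwrite('pics/crop4.png',c[:,:,::-1])
E
```

```text
(362, 240) [array([0.601, 0.046]), array([0.573, 0.047]), array([0.546, 0.048])]
(220, 325) [array([ 0.661, -0.208]), array([ 0.624, -0.171]), array([ 0.588, -0.134])]
(350, 265) [array([0.633, 0.017]), array([0.601, 0.022]), array([0.568, 0.028])]
(190, 45) [array([ 0.284, -0.069]), array([ 0.301, -0.051]), array([ 0.318, -0.034])]
(200, 105) [array([ 0.351, -0.089]), array([ 0.359, -0.069]), array([ 0.366, -0.048])]
(440, 228) [array([0.623, 0.156]), array([0.592, 0.142]), array([0.561, 0.127])]
(405, 245) [array([0.631, 0.102]), array([0.599, 0.095]), array([0.567, 0.089])]
cam [0.40423952 0.05460636 0.4239017 ]
printer near-left bottom/top [0.612 0.052 0.   ]
```

View pics/crop3.png

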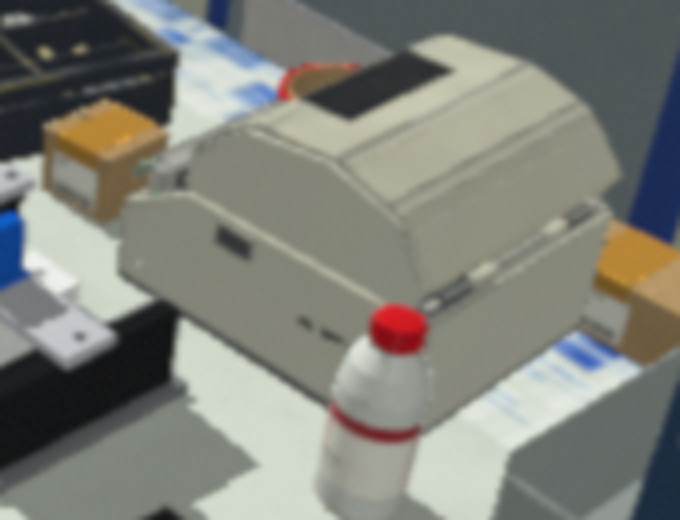

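View pics/crop4.png

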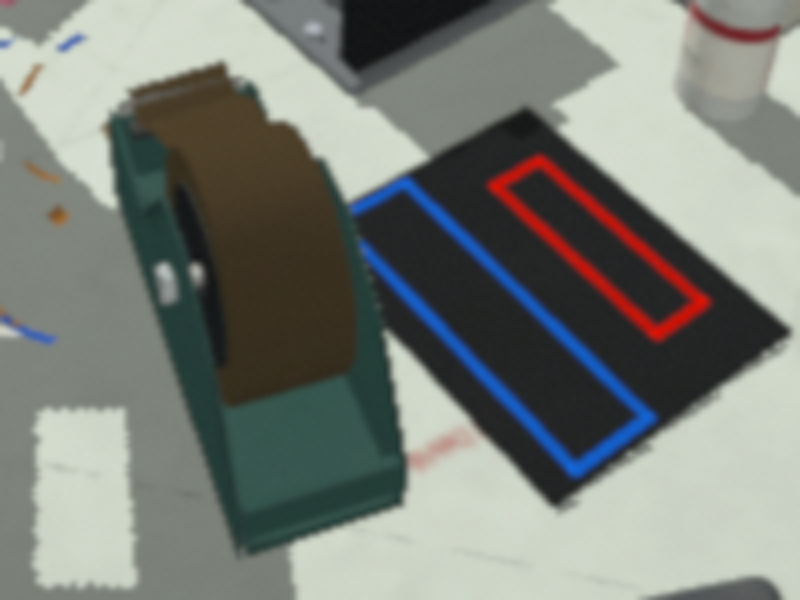

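```bash
python3 -m inch '[{"x":0.091,"y":0.16,"z":-0.2,"rx":0,"ry":0,"rz":-0.348},{"x":0.091,"y":0.16,"z":-0.2,"rx":0,"ry":0,"rz":-0.348},{"x":0.091,"y":0.16,"z":-0.2,"rx":0,"ry":0,"rz":-0.348},{"x":0.091,"y":0.16,"z":-0.2,"rx":0,"ry":0,"rz":-0.348},{"x":0.091,"y":0.16,"z":-0.2,"rx":0,"ry":0,"rz":-0.348},{"x":0.091,"y":0.16,"z":-0.2,"rx":0,"ry":0,"rz":-0.348},{"x":0.091,"y":0.16,"z":-0.2,"rx":0,"ry":0,"rz":-0.348},{"x":0.091,"y":0.16,"z":-0.2,"rx":0,"ry":0,"rz":-0.348}]'
python3 -m inch '[{"x":0,"y":0,"z":0,"rx":0,"ry":0,"rz":0},{"x":0,"y":0,"z":0,"rx":0,"ry":0,"rz":0}]'
python3 - <<'E'
from h import *
snap('wrist','w2.png'); s=ctrl.state(); print(s['ee_pos'],s['eef_rot'],s['joint_pos'])
E
```

```text
time_s: 2.65
ee_pos: [0.4984, 0.0787, 0.2221]
eef_rot: [0.998, 0.06, -0.0, -0.0]
ft_force: [-0.7, -0.1, 0.5]
opening: 0.0853
time_s: 2.85
ee_pos: [0.4985, 0.078, 0.2222]
eef_rot: [0.998, 0.062, -0.0, -0.0]
ft_force: [-0.8, -0.0, 0.6]
opening: 0.0854
[0.498531   0.07766977 0.22220592] [ 9.98122703e-01  6.12458985e-02 -8.57197074e-05 -4.96197026e-05] [-1.71887910e-02  6.41598661e-02  1.72171349e+00  8.75072685e-05
  1.35589799e+00 -1.39775966e-01]
```

View pics/w2.png

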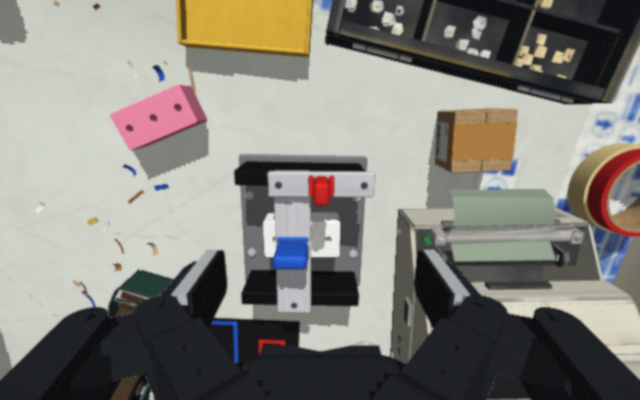

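```bash
python3 - <<'E'
from h import *
im,T,K=load('w2')
c=cv2.resize(im[145:320,225:385],None,fx=4,fy=4,interpolation=cv2.INTER_CUBIC); cv2.imwrite('pics/crop5.png',c[:600,:,::-1])
s=ctrl.state(); p=s['ee_pos']
for z in (.222,.1,.076,.068): print(z,np.round(proj(T,K,[p[0],p[1],z]),1))
E
```

```text
0.222 [320.9 257.2]
0.1 [320.5 191.9]
0.076 [320.4 185.1]
0.068 [320.4 183.1]
```

View pics/crop5.png

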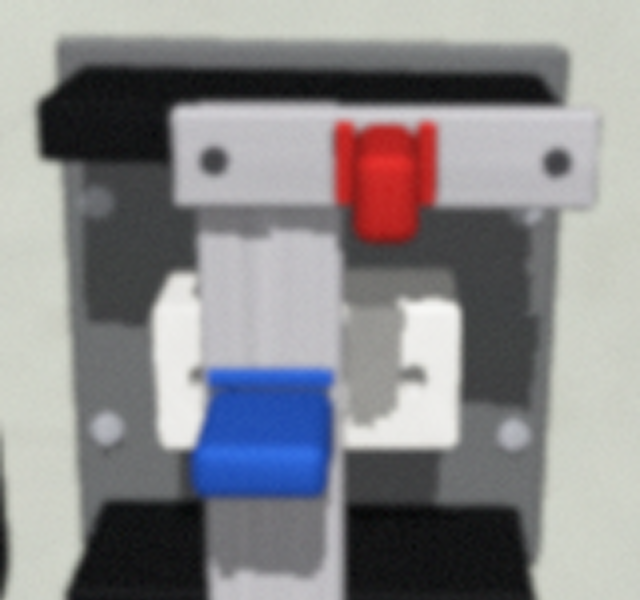

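```bash
python3 -m inch '[{"x":0,"y":0,"z":-0.15,"rx":0,"ry":0,"rz":0},{"x":0,"y":0,"z":-0.3,"rx":0,"ry":0,"rz":0},{"x":0,"y":0,"z":-0.4,"rx":0,"ry":0,"rz":0},{"x":0,"y":0,"z":-0.45,"rx":0,"ry":0,"rz":0},{"x":0,"y":0,"z":-0.463,"rx":0,"ry":0,"rz":0},{"x":0,"y":0,"z":-0.463,"rx":0,"ry":0,"rz":0},{"x":0,"y":0,"z":-0.463,"rx":0,"ry":0,"rz":0}]'
python3 - <<'E'
from h import *
snap('wrist','w3.png');snap('side','s3.png'); s=ctrl.state(); print(s['ee_pos'],s['eef_rot'],s['ft_force'])
im,T,K=load('s3'); c=cv2.resize(im[130:280,240:440],None,fx=4,fy=4,interpolation=cv2.INTER_CUBIC); cv2.imwrite('pics/crop6.png',c[:,:,::-1])
E
```

```text
time_s: 3.6
ee_pos: [0.4999, 0.0767, 0.0847]
eef_rot: [0.998, 0.06, 0.001, 0.0]
ft_force: [0.4, -0.2, 0.3]
opening: 0.0855
[0.50008419 0.07663696 0.08496435] [9.98198999e-01 5.99679354e-02 1.60940700e-03 1.24808293e-04] [-0.90463391  0.05086357 -0.31288604]
```

View pics/w3.png

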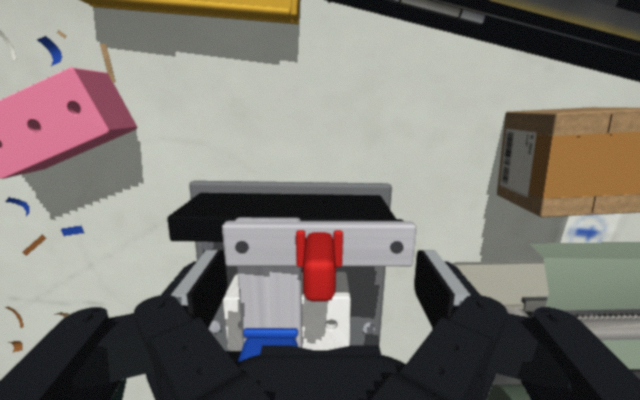

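View pics/crop6.png

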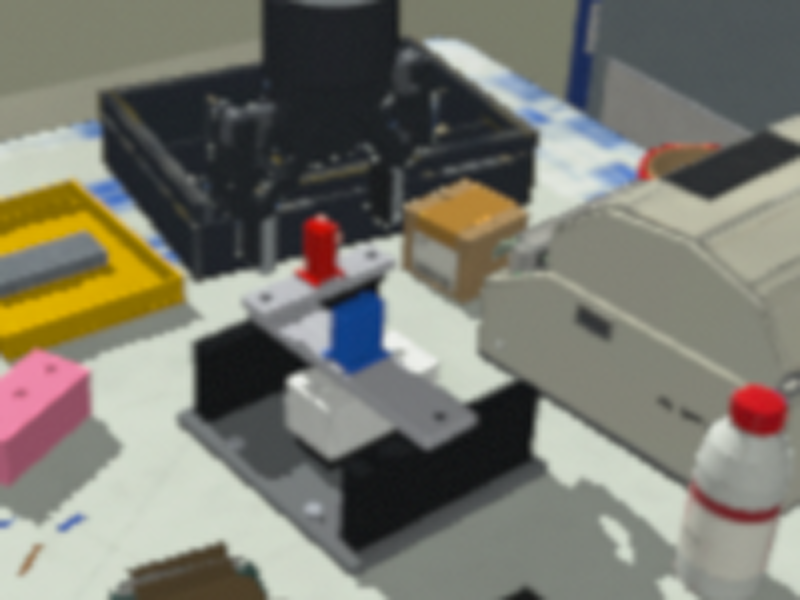

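```bash
python3 - <<'E'
from h import *
im,T,K=load('w3')
a=onz(T,K,241.5,247.5,.076);b=onz(T,K,397,247.5,.076); print(a,b,(a+b)/2,np.linalg.norm(a-b))
print(onz(T,K,319.5,236,.112))
s=ctrl.state();print(s['ee_pos'],s['joint_vel'].round(3),s['eef_rot'])
E
```

```text
[0.45929574 0.07281548 0.076     ] [0.5388093  0.08229465 0.076     ] [0.49905252 0.07755506 0.076     ] 0.08007659275415267
[0.49649193 0.09919477 0.112     ]
[0.50008419 0.07663696 0.08496435] [-0.001  0.001  0.003  0.001 -0.001 -0.   ] [9.98198999e-01 5.99679354e-02 1.60940700e-03 1.24808293e-04]
```

```bash
python3 -m inch '[{"x":-0.003,"y":0.003,"z":-0.003,"rx":0,"ry":0,"rz":0},{"x":-0.003,"y":0.003,"z":-0.003,"rx":0,"ry":0,"rz":0},{"x":-0.003,"y":0.003,"z":-0.003,"rx":0,"ry":0,"rz":0},{"x":-0.003,"y":0.003,"z":-0.003,"rx":0,"ry":0,"rz":0},{"x":-0.003,"y":0.003,"z":-0.003,"rx":0,"ry":0,"rz":0},{"x":-0.003,"y":0.003,"z":-0.003,"rx":0,"ry":0,"rz":0},{"x":-0.003,"y":0.003,"z":-0.003,"rx":0,"ry":0,"rz":0},{"x":-0.003,"y":0.003,"z":-0.003,"rx":0,"ry":0,"rz":0}]' 1
python3 - <<'E'
from h import *
snap('wrist','w4.png'); s=ctrl.state(); print(s['ee_pos'],s['eef_rot'],s['ft_force'],s['opening'])
E
```

```text
time_s: 4.5
ee_pos: [0.4982, 0.0775, 0.0828]
eef_rot: [0.998, 0.06, 0.0, 0.0]
ft_force: [0.3, -0.2, 1.8]
opening: 0.0135
[0.49819521 0.07744906 0.0827627 ] [9.98210376e-01 5.97985955e-02 4.14836718e-04 3.77676209e-05] [0.6116773  0.83037859 2.74916415] 0.013098304626274931
```

View pics/w4.png

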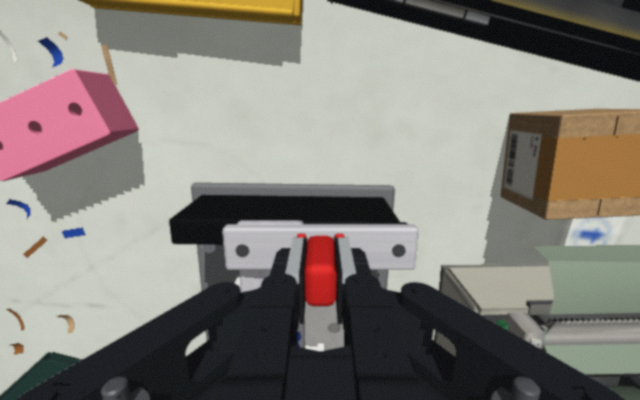

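```bash
python3 -m inch '[{"x":0,"y":0,"z":0.03,"rx":0,"ry":0,"rz":0},{"x":0,"y":0,"z":0.1,"rx":0,"ry":0,"rz":0},{"x":0,"y":0,"z":0.22,"rx":0,"ry":0,"rz":0},{"x":0,"y":0,"z":0.36,"rx":0,"ry":0,"rz":0},{"x":0,"y":0,"z":0.5,"rx":0,"ry":0,"rz":0},{"x":0,"y":0,"z":0.56,"rx":0,"ry":0,"rz":0},{"x":0,"y":0,"z":0.56,"rx":0,"ry":0,"rz":0}]'
python3 -m inch '[{"x":-0.11,"y":-0.98,"z":0,"rx":0,"ry":0,"rz":0.485},{"x":-0.11,"y":-0.98,"z":0,"rx":0,"ry":0,"rz":0.485},{"x":-0.11,"y":-0.98,"z":0,"rx":0,"ry":0,"rz":0.485},{"x":-0.11,"y":-0.98,"z":0,"rx":0,"ry":0,"rz":0.485},{"x":-0.11,"y":-0.98,"z":0,"rx":0,"ry":0,"rz":0.485},{"x":-0.11,"y":-0.98,"z":0,"rx":0,"ry":0,"rz":0.485},{"x":-0.11,"y":-0.98,"z":0,"rx":0,"ry":0,"rz":0.485},{"x":-0.11,"y":-0.98,"z":0,"rx":0,"ry":0,"rz":0.485}]'
python3 - <<'E'
from h import *
s=ctrl.state(); print(s['ee_pos'],s['eef_rot'],s['ft_force'],s['opening'])
E
```

```text
time_s: 5.25
ee_pos: [0.4998, 0.0775, 0.2545]
eef_rot: [0.998, 0.06, 0.004, 0.0]
ft_force: [0.7, 0.9, -1.1]
opening: 0.013
time_s: 6.05
ee_pos: [0.4627, -0.2198, 0.2478]
eef_rot: [0.822, 0.569, -0.002, -0.002]
ft_force: [-0.2, 1.1, -1.7]
opening: 0.013
[ 0.46266738 -0.21980828  0.24781451] [ 0.82226345  0.5691028  -0.00151596 -0.0015871 ] [-0.23691607  1.06609267 -1.66084495] 0.012954940880215095
```

```bash
python3 -m inch '[{"x":0,"y":0,"z":0,"rx":0,"ry":0,"rz":0.103},{"x":0,"y":0,"z":0,"rx":0,"ry":0,"rz":0.103},{"x":0,"y":0,"z":0,"rx":0,"ry":0,"rz":0.103},{"x":0,"y":0,"z":0,"rx":0,"ry":0,"rz":0.103},{"x":0,"y":0,"z":0,"rx":0,"ry":0,"rz":0.103}]'
python3 - <<'E'
from h import *
snap('wrist','w5.png');s=ctrl.state(); print(s['ee_pos'],s['eef_rot'],np.degrees(2*np.arctan2(s['eef_rot'][1],s['eef_rot'][0])),s['ft_force'],s['opening'])
im,T,K=load('w5')
hsv=cv2.cvtColor(im,cv2.COLOR_RGB2HSV); H,S,V=cv2.split(hsv)
red=(((H<8)|(H>172))&(S>150)&(V>100)).astype(np.uint8)*255; blue=((H>100)&(H<125)&(S>130)&(V>90)).astype(np.uint8)*255
for m in (red,blue):
    n,l,st,ce=cv2.connectedComponentsWithStats(m)
    for i in range(1,n):
        if st[i,4]>60: print(st[i],ce[i].round(1))
E
```

```text
time_s: 6.55
ee_pos: [0.4643, -0.2161, 0.2495]
eef_rot: [0.721, 0.693, -0.0, -0.001]
ft_force: [-0.6, -0.1, -0.7]
opening: 0.0132
[ 0.46447637 -0.21616892  0.24984095] [ 7.20573834e-01  6.93377945e-01 -1.52676147e-04 -5.92310049e-04] 87.79622249143665 [-0.29217213  0.22305025 -2.4218723 ] 0.01264651956287496
[  0 127  24  83 775] [  7.8 171.3]
[ 270  147   94   39 1314] [317.3 165.6]
[   0  206   38   48 1097] [ 16.2 229.9]
[ 305  237   32   68 1920] [320.1 271.4]
[ 237   78  146   59 2262] [310.6 106.5]
[ 524  167   42   39 1230] [544.7 185.7]
[325 322  13   7  83] [330.7 324.9]
[326 334  13   7  84] [331.8 337. ]
```

View pics/w5.png

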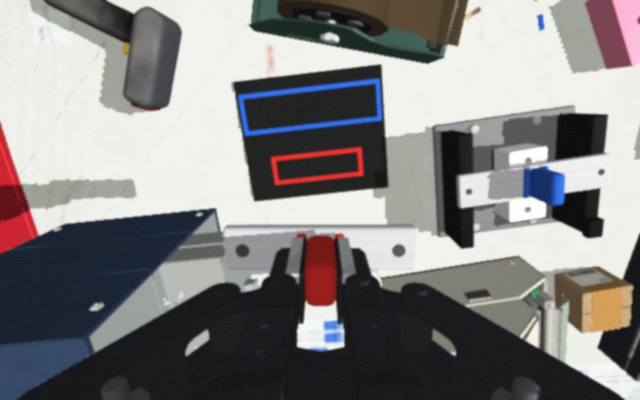

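```bash
cat >> h.py <<'E'
def rect(im,T,K,m,box,z,name):
    mm=np.zeros(im.shape[:2],np.uint8); a,b,c,d=box; mm[b:d,a:c]=m[b:d,a:c]*255
    cn,_=cv2.findContours(mm,cv2.RETR_EXTERNAL,cv2.CHAIN_APPROX_NONE); cn=max(cn,key=cv2.contourArea)
    P=np.array([onz(T,K,p[0][0],p[0][1],z)[:2] for p in cn],np.float32)
    r=cv2.minAreaRect(P*1000); bx=cv2.boxPoints(r); e=bx[1]-bx[0]; f=bx[2]-bx[1]; L=e if np.hypot(*e)>np.hypot(*f) else f
    print(name,'c',np.round(r[0],1),'size',np.round(r[1],1),'deg',round(np.degrees(np.arctan2(L[1],L[0]))%180,1))
def masks(im):
    H,S,V=cv2.split(cv2.cvtColor(im,cv2.COLOR_RGB2HSV))
    return ((H<8)|(H>172))&(S>150)&(V>100),(H>100)&(H<125)&(S>130)&(V>90),(H>18)&(H<32)&(S>130)&(V>120),H,S,V
E
python3 - <<'E'
from h import *
im,T,K=load('w5'); r,b,*_=masks(im)
rect(im,T,K,r,(265,140,370,190),.003,'mr'); rect(im,T,K,b,(230,70,390,140),.003,'mb')
rect(im,T,K,b,(520,160,570,210),.1,'bluegrip')
E
```

```text
mr c [ 465.4 -219. ] size [ 37.5 113.4] deg 94.1
mb c [ 395.7 -224.2] size [ 49.4 167. ] deg 94.2
bluegrip c [476.   -3.6] size [39.4 39.7] deg 94.7
```

```bash
python3 -m inch '[{"x":0.003,"y":-0.009,"z":-0.1,"rx":0,"ry":0,"rz":0.035},{"x":0.003,"y":-0.009,"z":-0.25,"rx":0,"ry":0,"rz":0.035},{"x":0.003,"y":-0.009,"z":-0.4,"rx":0,"ry":0,"rz":0.035},{"x":0.003,"y":-0.009,"z":-0.55,"rx":0,"ry":0,"rz":0.035},{"x":0.003,"y":-0.009,"z":-0.67,"rx":0,"ry":0,"rz":0.035},{"x":0.003,"y":-0.009,"z":-0.73,"rx":0,"ry":0,"rz":0.035},{"x":0.003,"y":-0.009,"z":-0.73,"rx":0,"ry":0,"rz":0.035},{"x":0.003,"y":-0.009,"z":-0.73,"rx":0,"ry":0,"rz":0.035}]'
python3 - <<'E'
from h import *
s=ctrl.state(); print(s['ee_pos'],s['eef_rot'],np.degrees(2*np.arctan2(s['eef_rot'][1],s['eef_rot'][0])),s['ft_force'],s['opening'])
E
```

```text
time_s: 7.4
ee_pos: [0.4661, -0.2194, 0.0318]
eef_rot: [0.681, 0.732, 0.0, 0.0]
ft_force: [1.6, -0.6, -0.8]
opening: 0.013
[ 0.46605106 -0.21938184  0.03180766] [6.81050064e-01 7.32236839e-01 1.07238898e-05 1.47882835e-04] 94.1484922187376 [ 1.57467818 -0.58152941 -0.81970156] 0.01301478224106108
```

Now about 13.5 mm more down, then watch the force.

```bash
python3 -m inch '[{"x":0,"y":0,"z":-0.02,"rx":0,"ry":0,"rz":0},{"x":0,"y":0,"z":-0.035,"rx":0,"ry":0,"rz":0},{"x":0,"y":0,"z":-0.045,"rx":0,"ry":0,"rz":0},{"x":0,"y":0,"z":-0.045,"rx":0,"ry":0,"rz":0},{"x":0,"y":0,"z":-0.045,"rx":0,"ry":0,"rz":0}]'
```

```text
time_s: 7.9
ee_pos: [0.4657, -0.2192, 0.0181]
eef_rot: [0.681, 0.732, 0.0, 0.0]
ft_force: [-0.5, -0.4, -1.5]
opening: 0.0133
```

```bash
python3 -m inch '[{"x":0,"y":0,"z":-0.001,"rx":0,"ry":0,"rz":0},{"x":0,"y":0,"z":-0.001,"rx":0,"ry":0,"rz":0},{"x":0,"y":0,"z":-0.001,"rx":0,"ry":0,"rz":0},{"x":0,"y":0,"z":-0.001,"rx":0,"ry":0,"rz":0},{"x":0,"y":0,"z":-0.001,"rx":0,"ry":0,"rz":0},{"x":0,"y":0,"z":-0.001,"rx":0,"ry":0,"rz":0}]' -1
python3 -m inch '[{"x":0,"y":0,"z":0.1,"rx":0,"ry":0,"rz":0},{"x":0,"y":0,"z":0.25,"rx":0,"ry":0,"rz":0},{"x":0,"y":0,"z":0.4,"rx":0,"ry":0,"rz":0},{"x":0,"y":0,"z":0.55,"rx":0,"ry":0,"rz":0},{"x":0,"y":0,"z":0.7,"rx":0,"ry":0,"rz":0},{"x":0,"y":0,"z":0.78,"rx":0,"ry":0,"rz":0},{"x":0,"y":0,"z":0.78,"rx":0,"ry":0,"rz":0}]'
python3 - <<'E'
from h import *
snap('wrist','w6.png')
s=ctrl.state(); print(s['ee_pos'],s['eef_rot'],s['ft_force'],s['opening'],s['joint_pos'])
E
```

```text
time_s: 8.5
ee_pos: [0.4657, -0.2192, 0.0177]
eef_rot: [0.681, 0.732, 0.0, 0.0]
ft_force: [-0.7, -0.0, 0.0]
opening: 0.0854
time_s: 9.2
ee_pos: [0.4682, -0.2209, 0.257]
eef_rot: [0.681, 0.732, 0.001, 0.005]
ft_force: [1.2, 0.2, -0.6]
opening: 0.0857
[ 0.46678253 -0.21995553  0.25391781] [6.80874758e-01 7.32395398e-01 3.41157533e-04 2.53532553e-03] [-0.81061573 -0.86149028 -0.07930027] 0.08529205540156255 [-6.08172191e-01  5.93025467e-02  1.66000194e+00 -3.63910927e-05
  1.41717193e+00 -2.25184059e+00]
```

View pics/w6.png

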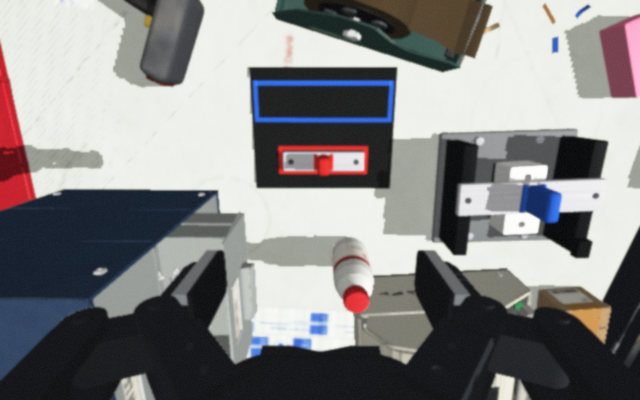

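```bash
python3 -m inch '[{"x":0.04,"y":0.767,"z":0,"rx":0,"ry":0,"rz":-0.37},{"x":0.04,"y":0.767,"z":0,"rx":0,"ry":0,"rz":-0.37},{"x":0.04,"y":0.767,"z":0,"rx":0,"ry":0,"rz":-0.37},{"x":0.04,"y":0.767,"z":0,"rx":0,"ry":0,"rz":-0.37},{"x":0.04,"y":0.767,"z":0,"rx":0,"ry":0,"rz":-0.37},{"x":0.04,"y":0.767,"z":0,"rx":0,"ry":0,"rz":-0.37},{"x":0.04,"y":0.767,"z":0,"rx":0,"ry":0,"rz":-0.37},{"x":0.04,"y":0.767,"z":0,"rx":0,"ry":0,"rz":-0.37}]'
python3 -m inch '[{"x":0,"y":0,"z":0,"rx":0,"ry":0,"rz":-0.37},{"x":0,"y":0,"z":0,"rx":0,"ry":0,"rz":-0.37},{"x":0,"y":0,"z":0,"rx":0,"ry":0,"rz":-0.37},{"x":0,"y":0,"z":0,"rx":0,"ry":0,"rz":-0.37},{"x":0,"y":0,"z":0,"rx":0,"ry":0,"rz":-0.37},{"x":0,"y":0,"z":0,"rx":0,"ry":0,"rz":-0.37},{"x":0,"y":0,"z":0,"rx":0,"ry":0,"rz":-0.37},{"x":0,"y":0,"z":0,"rx":0,"ry":0,"rz":-0.37}]'
python3 - <<'E'
from h import *
s=ctrl.state(); print(s['ee_pos'],np.degrees(2*np.arctan2(s['eef_rot'][1],s['eef_rot'][0])),s['joint_pos'])
E
```

```text
time_s: 10.05
ee_pos: [0.476, 0.012, 0.2488]
eef_rot: [0.966, 0.258, -0.002, -0.001]
ft_force: [0.5, 1.1, -0.5]
opening: 0.0854
time_s: 10.85
ee_pos: [0.4761, 0.0111, 0.2488]
eef_rot: [0.949, -0.315, -0.003, 0.0]
ft_force: [0.2, 0.0, 0.4]
opening: 0.0849
[0.47608183 0.01110446 0.24880729] -36.71515067573475 [-1.58692837e-01 -1.78155820e-02  1.74930494e+00 -3.19640490e-06
  1.41534598e+00  4.82107931e-01]
```

```bash
python3 -m inch '[{"x":0,"y":0,"z":-0.1,"rx":0,"ry":0,"rz":-0.244},{"x":0,"y":0,"z":-0.1,"rx":0,"ry":0,"rz":-0.244},{"x":0,"y":0,"z":-0.1,"rx":0,"ry":0,"rz":-0.244},{"x":0,"y":0,"z":-0.1,"rx":0,"ry":0,"rz":-0.244},{"x":0,"y":0,"z":-0.1,"rx":0,"ry":0,"rz":-0.244},{"x":0,"y":0,"z":-0.1,"rx":0,"ry":0,"rz":-0.244},{"x":0,"y":0,"z":-0.1,"rx":0,"ry":0,"rz":-0.244},{"x":0,"y":0,"z":-0.1,"rx":0,"ry":0,"rz":-0.244}]'
python3 - <<'E'
from h import *
snap('wrist','w7.png')
s=ctrl.state(); print(s['ee_pos'],np.degrees(2*np.arctan2(s['eef_rot'][1],s['eef_rot'][0])),s['joint_pos'])
im,T,K=load('w7')
p=s['ee_pos']
for z in (.104,.068): print(z,np.round(proj(T,K,[p[0],p[1],z]),1))
c=cv2.resize(im[90:260,210:430],None,fx=3.5,fy=3.5,interpolation=cv2.INTER_CUBIC); cv2.imwrite('pics/crop7.png',c[:600,:,::-1])
E
```

```text
time_s: 11.65
ee_pos: [0.4771, 0.011, 0.2207]
eef_rot: [0.765, -0.644, -0.001, 0.0]
ft_force: [0.1, 0.5, -0.2]
opening: 0.0854
[0.47730028 0.01096269 0.22101839] -80.23883996519463 [-1.58611846e-01  6.29053163e-03  1.78410623e+00  4.38598516e-05
  1.35242347e+00  1.24181057e+00]
0.104 [321.2 191.7]
0.068 [321.1 181.7]
```

View pics/crop7.png

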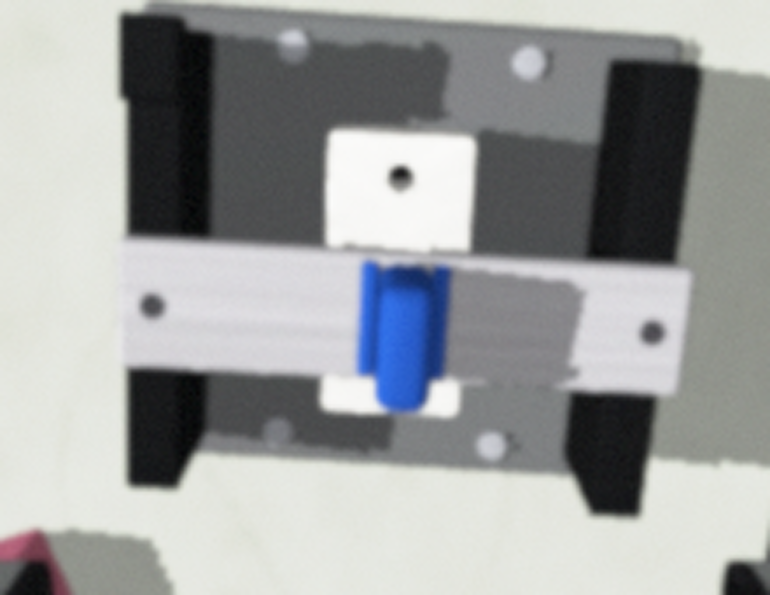

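```bash
python3 - <<'E'
from h import *
im,T,K=load('w7')
def w(x,y,z): return onz(T,K,x/3.5+210-.36,y/3.5+90-.36,z)[:2]*1000
def ang(a,b): d=b-a; return round(np.degrees(np.arctan2(d[1],d[0])),1), round(np.hypot(*d),1)
a,b=w(152,306,.068),w(652,332,.068); print('blue mid',(a+b)/2,ang(b,a))
c=[w(*p,.068) for p in [(124,238),(692,268),(676,393),(122,368)]]; print(np.mean(c,0),ang(c[1],c[0]),ang(c[2],c[3]))
bs=[w(*p,.068) for p in [(122,14),(182,16),(180,98),(122,98)]]; print('boss',np.round(bs,1),np.mean(bs,0))
r1=[w(*p,.06) for p in [(128,485),(130,370)]]; r2=[w(*p,.06) for p in [(178,486),(183,372)]]; print('rail+',np.round(r1+r2,1))
r1=[w(*p,.06) for p in [(699,66),(677,260)]]; r2=[w(*p,.06) for p in [(610,62),(590,255)]]; print('rail-',np.round(r1+r2,1))
k=w(400,178,.054); print('block +hole',k)
E
```

```text
blue mid [478.77587369   7.76938102] (np.float64(96.8), np.float64(135.6))
[479.17557322   7.41016758] (np.float64(96.8), np.float64(151.5)) (np.float64(97.1), np.float64(152.6))
boss [[544.2  90.9]
 [546.3  76. ]
 [526.3  74.1]
 [523.8  88.8]] [535.11613237  82.44835974]
rail+ [[414.6  77.4]
 [449.3  80.5]
 [416.7  63.1]
 [451.3  65.7]]
rail- [[556.8 -57. ]
 [506.1 -63.8]
 [553.9 -33.9]
 [503.4 -40. ]]
block +hole [514.42037528  14.66138756]
```

```bash
python3 -m inch '[{"x":0.005,"y":-0.007,"z":-0.1,"rx":0,"ry":0,"rz":0},{"x":0.005,"y":-0.007,"z":-0.22,"rx":0,"ry":0,"rz":0},{"x":0.005,"y":-0.007,"z":-0.34,"rx":0,"ry":0,"rz":0},{"x":0.005,"y":-0.007,"z":-0.4,"rx":0,"ry":0,"rz":0},{"x":0.005,"y":-0.007,"z":-0.4,"rx":0,"ry":0,"rz":0},{"x":0.005,"y":-0.007,"z":-0.4,"rx":0,"ry":0,"rz":0}]'
python3 - <<'E'
from h import *
snap('wrist','w8.png')
s=ctrl.state(); print(s['ee_pos'],np.degrees(2*np.arctan2(s['eef_rot'][1],s['eef_rot'][0])),s['eef_rot'],s['joint_pos'])
im,T,K=load('w8'); p=s['ee_pos']
for z in (.104,.068): print(z,np.round(proj(T,K,[p[0],p[1],z]),1))
E
```

```text
time_s: 12.3
ee_pos: [0.4795, 0.0087, 0.102]
eef_rot: [0.764, -0.645, 0.0, -0.0]
ft_force: [-0.2, -0.7, 0.3]
opening: 0.0852
[0.48032831 0.00859167 0.10287799] -80.30399971927235 [ 7.64336005e-01 -6.44817166e-01  9.75987227e-04 -5.84617465e-04] [-1.62525924e-01  1.57628493e-01  1.89069528e+00  3.65780435e-06
  1.09099351e+00  1.23904159e+00]
0.104 [322.2 255.4]
0.068 [321.9 227.8]
```

View pics/w8.png

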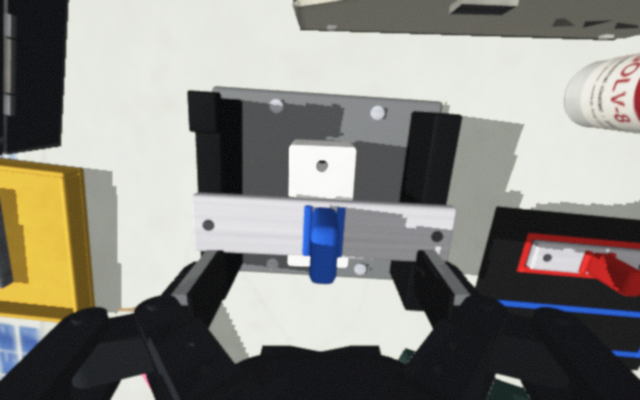

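```bash
python3 -m inch '[{"x":0,"y":0,"z":0,"rx":0,"ry":0,"rz":-0.0155},{"x":0,"y":0,"z":-0.04,"rx":0,"ry":0,"rz":-0.0155},{"x":0,"y":0,"z":-0.08,"rx":0,"ry":0,"rz":-0.0155},{"x":0,"y":0,"z":-0.08,"rx":0,"ry":0,"rz":-0.0155},{"x":0,"y":0,"z":-0.08,"rx":0,"ry":0,"rz":-0.0155},{"x":0,"y":0,"z":-0.08,"rx":0,"ry":0,"rz":-0.0155}]'
python3 - <<'E'
from h import *
snap('wrist','w9.png')
s=ctrl.state(); print(s['ee_pos'],np.degrees(2*np.arctan2(s['eef_rot'][1],s['eef_rot'][0])),s['ft_force'])
im,T,K=load('w9'); p=s['ee_pos']
for z in (.104,.068): print(z,np.round(proj(T,K,[p[0],p[1],z]),1))
E
```

```text
time_s: 12.95
ee_pos: [0.4793, 0.0088, 0.0777]
eef_rot: [0.748, -0.663, 0.0, -0.0]
ft_force: [0.1, -0.6, -0.3]
opening: 0.0851
[0.47948346 0.00871642 0.07791386] -83.11271404285235 [0.19513689 0.05710598 0.03809014]
0.104 [321.9 283.8]
0.068 [321.6 246.3]
```

View pics/w9.png

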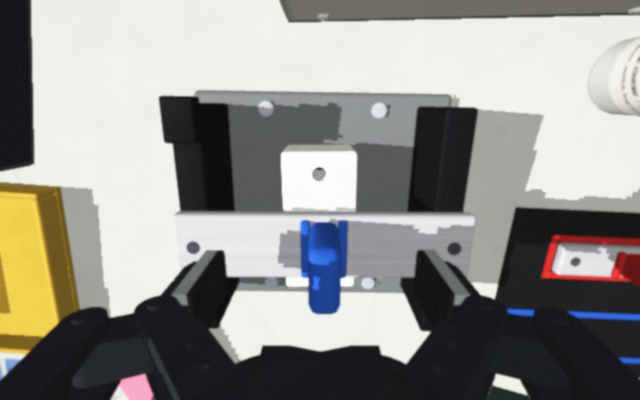

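```bash
python3 -m inch '[{"x":-0.003,"y":-0.003,"z":-0.008,"rx":0,"ry":0,"rz":0},{"x":-0.003,"y":-0.003,"z":-0.008,"rx":0,"ry":0,"rz":0}]'
python3 -m inch '[{"x":0,"y":0,"z":0,"rx":0,"ry":0,"rz":0},{"x":0,"y":0,"z":0,"rx":0,"ry":0,"rz":0},{"x":0,"y":0,"z":0,"rx":0,"ry":0,"rz":0},{"x":0,"y":0,"z":0,"rx":0,"ry":0,"rz":0},{"x":0,"y":0,"z":0,"rx":0,"ry":0,"rz":0},{"x":0,"y":0,"z":0,"rx":0,"ry":0,"rz":0},{"x":0,"y":0,"z":0,"rx":0,"ry":0,"rz":0},{"x":0,"y":0,"z":0,"rx":0,"ry":0,"rz":0}]' 1
python3 - <<'E'
from h import *
snap('wrist','w10.png')
s=ctrl.state(); print(s['ee_pos'],np.degrees(2*np.arctan2(s['eef_rot'][1],s['eef_rot'][0])),s['ft_force'])
E
```

```text
time_s: 13.2
ee_pos: [0.4781, 0.0078, 0.0752]
eef_rot: [0.748, -0.663, -0.0, 0.0]
ft_force: [0.3, -0.2, -0.6]
opening: 0.0852
time_s: 14.0
ee_pos: [0.4786, 0.0079, 0.0755]
eef_rot: [0.748, -0.663, 0.0, -0.0]
ft_force: [0.2, -0.1, 3.0]
opening: 0.0132
[0.47858359 0.0078568  0.07549722] -83.1187224859105 [0.49606075 0.92039424 1.05559676]
```

View pics/w10.png

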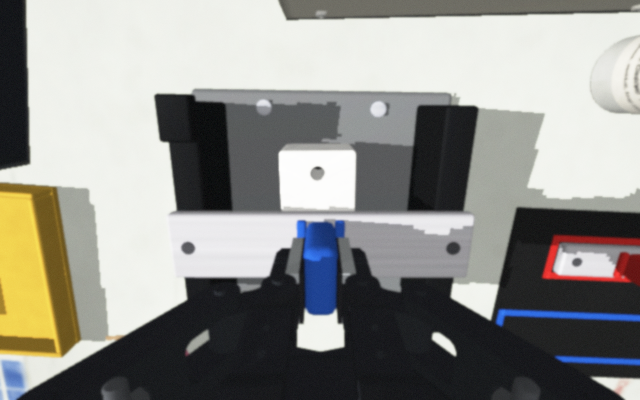

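```bash
python3 -m inch '[{"x":0,"y":0,"z":0.03,"rx":0,"ry":0,"rz":0},{"x":0,"y":0,"z":0.1,"rx":0,"ry":0,"rz":0},{"x":0,"y":0,"z":0.22,"rx":0,"ry":0,"rz":0},{"x":0,"y":0,"z":0.36,"rx":0,"ry":0,"rz":0},{"x":0,"y":0,"z":0.45,"rx":0,"ry":0,"rz":0},{"x":0,"y":0,"z":0.5,"rx":0,"ry":0,"rz":0},{"x":0,"y":0,"z":0.5,"rx":0,"ry":0,"rz":0}]'
python3 -m inch '[{"x":-0.05,"y":-0.14,"z":0,"rx":0,"ry":0,"rz":-0.015},{"x":-0.1,"y":-0.28,"z":0,"rx":0,"ry":0,"rz":-0.015},{"x":-0.15,"y":-0.42,"z":0,"rx":0,"ry":0,"rz":-0.015},{"x":-0.2,"y":-0.56,"z":0,"rx":0,"ry":0,"rz":-0.015},{"x":-0.24,"y":-0.68,"z":0,"rx":0,"ry":0,"rz":-0.015},{"x":-0.276,"y":-0.772,"z":0,"rx":0,"ry":0,"rz":-0.015},{"x":-0.276,"y":-0.772,"z":0,"rx":0,"ry":0,"rz":-0.015},{"x":-0.276,"y":-0.772,"z":0,"rx":0,"ry":0,"rz":-0.015}]'
python3 - <<'E'
from h import *
snap('wrist','w11.png')
s=ctrl.state(); print(s['ee_pos'],np.degrees(2*np.arctan2(s['eef_rot'][1],s['eef_rot'][0])),s['ft_force'],s['opening'])
E
```

```text
time_s: 14.75
ee_pos: [0.4799, 0.0076, 0.2283]
eef_rot: [0.748, -0.663, 0.003, -0.002]
ft_force: [0.1, -0.5, -1.8]
opening: 0.0134
time_s: 15.55
ee_pos: [0.3945, -0.2233, 0.2238]
eef_rot: [0.732, -0.682, -0.002, -0.0]
ft_force: [0.2, -0.4, -2.0]
opening: 0.013
[ 0.39480986 -0.22272375  0.22397674] -85.84304894148144 [-0.4018497   0.6906718  -1.44886639] 0.013098790337047252
```

View pics/w11.png

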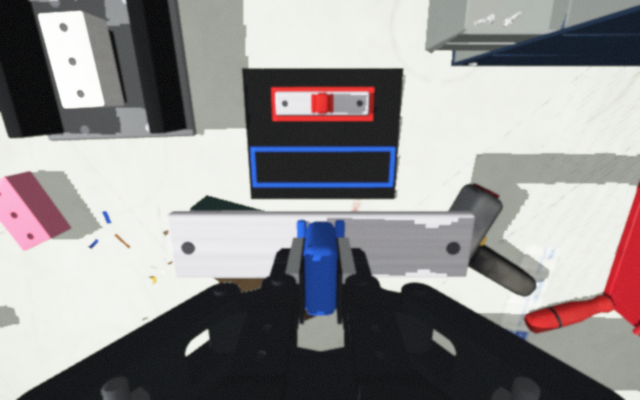

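```bash
python3 - <<'E'
from h import *
im,T,K=load('w11'); r,b,*_=masks(im)
rect(im,T,K,b,(240,140,405,195),.003,'mb');rect(im,T,K,r,(260,80,385,125),.003,'mr')
s=ctrl.state();p=s['ee_pos'];h=p[2]-.0155+.008
m=[onz(T,K,u,v,h) for u,v in[(188,248),(453,247)]]; print('strap mid',np.mean(m,0)*1000,p)
E
```

```text
mb c [ 395.9 -224.2] size [ 47.9 166.9] deg 94.1
mr c [ 465.5 -218.9] size [ 36.6 112.5] deg 94.1
strap mid [ 394.97919007 -222.57753715  216.47674318] [ 0.39480986 -0.22272375  0.22397674]
```

```bash
python3 -m inch '[{"x":0.001,"y":-0.002,"z":-0.12,"rx":0,"ry":0,"rz":0},{"x":0.001,"y":-0.002,"z":-0.25,"rx":0,"ry":0,"rz":0},{"x":0.001,"y":-0.002,"z":-0.38,"rx":0,"ry":0,"rz":0},{"x":0.001,"y":-0.002,"z":-0.5,"rx":0,"ry":0,"rz":0},{"x":0.001,"y":-0.002,"z":-0.58,"rx":0,"ry":0,"rz":0},{"x":0.001,"y":-0.002,"z":-0.63,"rx":0,"ry":0,"rz":0},{"x":0.001,"y":-0.002,"z":-0.65,"rx":0,"ry":0,"rz":0},{"x":0.001,"y":-0.002,"z":-0.65,"rx":0,"ry":0,"rz":0}]'
python3 -m inch '[{"x":0,"y":0,"z":0,"rx":0,"ry":0,"rz":0},{"x":0,"y":0,"z":0,"rx":0,"ry":0,"rz":0}]'
```

```text
time_s: 16.4
ee_pos: [0.3955, -0.2228, 0.0294]
eef_rot: [0.733, -0.68, -0.001, -0.0]
ft_force: [-0.4, -0.2, -0.8]
opening: 0.0129
time_s: 16.6
ee_pos: [0.3969, -0.2248, 0.0314]
eef_rot: [0.733, -0.681, 0.001, -0.0]
ft_force: [0.2, 0.4, -1.0]
opening: 0.0134
```

```bash
python3 -m inch '[{"x":0,"y":0,"z":-0.02,"rx":0,"ry":0,"rz":0},{"x":0,"y":0,"z":-0.033,"rx":0,"ry":0,"rz":0},{"x":0,"y":0,"z":-0.04,"rx":0,"ry":0,"rz":0},{"x":0,"y":0,"z":-0.04,"rx":0,"ry":0,"rz":0},{"x":0,"y":0,"z":-0.04,"rx":0,"ry":0,"rz":0}]'
python3 - <<'E'
from h import *
s=ctrl.state(); print(s['ee_pos'],s['ft_force'])
E
```

```text
time_s: 17.1
ee_pos: [0.3956, -0.2242, 0.0185]
eef_rot: [0.732, -0.681, -0.0, 0.0]
ft_force: [-2.9, 1.2, 4.4]
opening: 0.0129
[ 0.39559845 -0.22421046  0.01850028] [-2.94862766  1.15207226  4.37769957]
```

Contact at z 0.0185, as expected. I release and go up to look.

```bash
python3 -m inch '[{"x":0,"y":0,"z":0,"rx":0,"ry":0,"rz":0},{"x":0,"y":0,"z":0,"rx":0,"ry":0,"rz":0},{"x":0,"y":0,"z":0,"rx":0,"ry":0,"rz":0},{"x":0,"y":0,"z":0,"rx":0,"ry":0,"rz":0},{"x":0,"y":0,"z":0,"rx":0,"ry":0,"rz":0},{"x":0,"y":0,"z":0,"rx":0,"ry":0,"rz":0}]' -1
python3 -m inch '[{"x":0,"y":0,"z":0.1,"rx":0,"ry":0,"rz":0},{"x":0,"y":0,"z":0.25,"rx":0,"ry":0,"rz":0},{"x":0,"y":0,"z":0.4,"rx":0,"ry":0,"rz":0},{"x":0,"y":0,"z":0.55,"rx":0,"ry":0,"rz":0},{"x":0,"y":0,"z":0.68,"rx":0,"ry":0,"rz":0},{"x":0,"y":0,"z":0.72,"rx":0,"ry":0,"rz":0},{"x":0,"y":0,"z":0.72,"rx":0,"ry":0,"rz":0}]'
python3 - <<'E'
from h import *
snap('wrist','w12.png')
s=ctrl.state(); print(s['ee_pos'],s['ft_force'])
im,T,K=load('w12'); r,b,*_=masks(im)
rect(im,T,K,b,(200,130,450,230),.003,'mb')
E
```

```text
time_s: 17.7
ee_pos: [0.3958, -0.2243, 0.0183]
eef_rot: [0.732, -0.681, 0.0, -0.0]
ft_force: [-0.5, 0.4, -0.2]
opening: 0.0854
time_s: 18.4
ee_pos: [0.397, -0.2253, 0.2366]
eef_rot: [0.732, -0.681, 0.003, -0.0]
ft_force: [-1.0, -0.9, 0.7]
opening: 0.0852
[ 0.39582888 -0.22436403  0.23428871] [-0.10091305  0.52657591  0.09110449]
mb c [ 395.  -223.8] size [ 50.3 166.2] deg 94.6
```

View pics/w12.png

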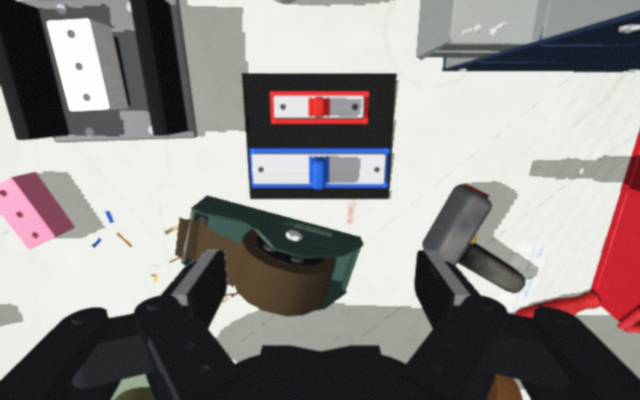

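```bash
python3 -m inch '[{"x":0.303,"y":0.779,"z":0,"rx":0,"ry":0,"rz":0.015},{"x":0.303,"y":0.779,"z":0,"rx":0,"ry":0,"rz":0.015},{"x":0.303,"y":0.779,"z":0,"rx":0,"ry":0,"rz":0.015},{"x":0.303,"y":0.779,"z":0,"rx":0,"ry":0,"rz":0.015},{"x":0.303,"y":0.779,"z":0,"rx":0,"ry":0,"rz":0.015},{"x":0.303,"y":0.779,"z":0,"rx":0,"ry":0,"rz":0.015},{"x":0.303,"y":0.779,"z":0,"rx":0,"ry":0,"rz":0.015},{"x":0.303,"y":0.779,"z":0,"rx":0,"ry":0,"rz":0.015}]'
python3 -m inch '[{"x":0,"y":0,"z":0,"rx":0,"ry":0,"rz":0},{"x":0,"y":0,"z":0,"rx":0,"ry":0,"rz":0}]'
python3 - <<'E'
from h import *
snap('wrist','w13.png')
s=ctrl.state();p=s['ee_pos']; print(p,np.degrees(2*np.arctan2(s['eef_rot'][1],s['eef_rot'][0])))
im,T,K=load('w13'); r,b,y,H,S,V=masks(im)
print(proj(T,K,[p[0],p[1],.054]))
rect(im,T,K,(V>215)&(S<40),(255,100,385,250),.054,'block')
c=cv2.resize(im[90:260,210:430],None,fx=3.5,fy=3.5,interpolation=cv2.INTER_CUBIC); cv2.imwrite('pics/crop13.png',c[:600,:,::-1])
E
```

```text
time_s: 19.25
ee_pos: [0.4853, 0.0087, 0.2323]
eef_rot: [0.748, -0.664, -0.002, 0.001]
ft_force: [0.2, 0.2, -0.3]
opening: 0.0855
time_s: 19.45
ee_pos: [0.4863, 0.008, 0.2339]
eef_rot: [0.747, -0.664, -0.0, 0.0]
ft_force: [-0.4, 0.7, -0.1]
opening: 0.0856
[0.48642904 0.00813881 0.23416551] -83.2588488625604
(np.float64(320.8236556605564), np.float64(175.75023412185575))
block c [486.9  11.2] size [78.8 39.3] deg 7.6
```

View pics/crop13.png

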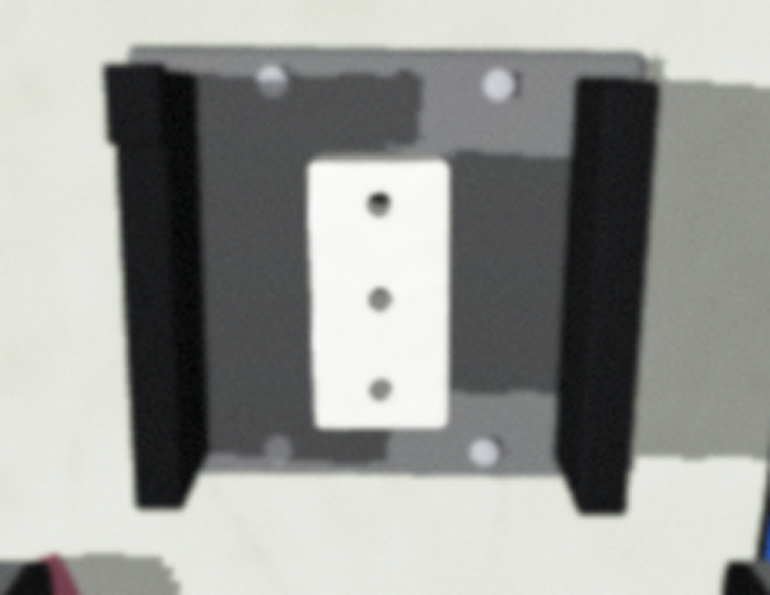

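```bash
python3 -m inch '[{"x":0.001,"y":0.008,"z":-0.1,"rx":0,"ry":0,"rz":0},{"x":0.001,"y":0.008,"z":-0.22,"rx":0,"ry":0,"rz":0},{"x":0.001,"y":0.008,"z":-0.34,"rx":0,"ry":0,"rz":0},{"x":0.001,"y":0.008,"z":-0.4,"rx":0,"ry":0,"rz":0},{"x":0.001,"y":0.008,"z":-0.43,"rx":0,"ry":0,"rz":0},{"x":0.001,"y":0.008,"z":-0.43,"rx":0,"ry":0,"rz":0},{"x":0.001,"y":0.008,"z":-0.43,"rx":0,"ry":0,"rz":0}]' -0.46
python3 - <<'E'
from h import *
snap('wrist','w14.png')
s=ctrl.state();p=s['ee_pos']; print(p,np.degrees(2*np.arctan2(s['eef_rot'][1],s['eef_rot'][0])),s['opening'])
im,T,K=load('w14'); r,b,y,H,S,V=masks(im)
print(proj(T,K,[p[0],p[1],.054]))
rect(im,T,K,(V>215)&(S<40),(255,140,385,290),.054,'block')
E
```

```text
time_s: 20.2
ee_pos: [0.488, 0.0113, 0.1064]
eef_rot: [0.748, -0.664, 0.001, -0.001]
ft_force: [-0.6, 0.9, 0.6]
opening: 0.0625
[0.48841434 0.01134372 0.10684109] -83.14759171564874 0.06251748841921156
(np.float64(321.20278864548925), np.float64(217.95533084207884))
block c [487.2  11.2] size [78.9 39.5] deg 7.5
```

View pics/w14.png

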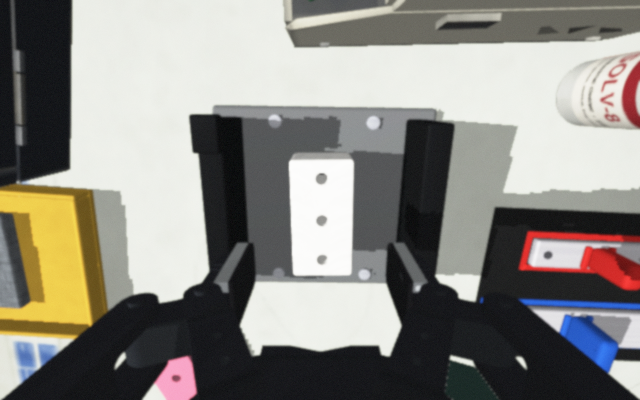

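```bash
python3 -m inch '[{"x":-0.003,"y":0,"z":-0.08,"rx":0,"ry":0,"rz":0},{"x":-0.003,"y":0,"z":-0.16,"rx":0,"ry":0,"rz":0},{"x":-0.003,"y":0,"z":-0.22,"rx":0,"ry":0,"rz":0},{"x":-0.003,"y":0,"z":-0.26,"rx":0,"ry":0,"rz":0},{"x":-0.003,"y":0,"z":-0.28,"rx":0,"ry":0,"rz":0},{"x":-0.003,"y":0,"z":-0.28,"rx":0,"ry":0,"rz":0},{"x":-0.003,"y":0,"z":-0.28,"rx":0,"ry":0,"rz":0}]'
python3 - <<'E'
from h import *
snap('wrist','w15.png')
s=ctrl.state();p=s['ee_pos']; print(p,s['ft_force'],s['opening'])
im,T,K=load('w15'); print(proj(T,K,[p[0],p[1],.054]))
E
```

```text
time_s: 20.95
ee_pos: [0.4871, 0.0116, 0.0222]
eef_rot: [0.748, -0.663, 0.001, -0.001]
ft_force: [0.9, 0.1, 0.2]
opening: 0.0622
[0.48719446 0.01162703 0.02233582] [-0.07416191  0.38941351 -0.2127166 ] 0.06214373923597213
(np.float64(321.91911714002197), np.float64(291.37315295711096))
```

View pics/w15.png

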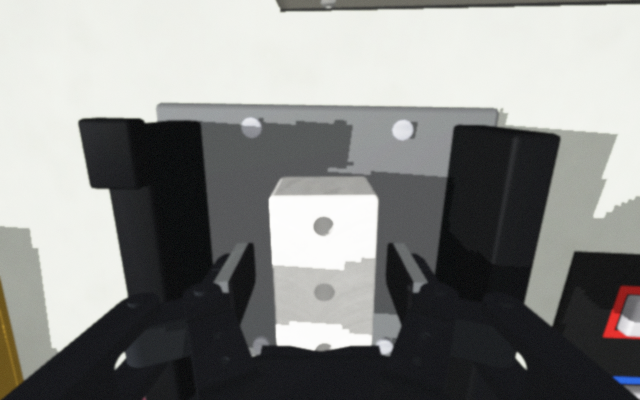

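Centred: the middle hole is at (324,292) and the TCP projects to (322,291). Now close.

```bash
python3 -m inch '[{"x":0,"y":0,"z":-0.002,"rx":0,"ry":0,"rz":0},{"x":0,"y":0,"z":-0.002,"rx":0,"ry":0,"rz":0},{"x":0,"y":0,"z":-0.002,"rx":0,"ry":0,"rz":0},{"x":0,"y":0,"z":-0.002,"rx":0,"ry":0,"rz":0},{"x":0,"y":0,"z":-0.002,"rx":0,"ry":0,"rz":0},{"x":0,"y":0,"z":-0.002,"rx":0,"ry":0,"rz":0}]' 1
python3 -m inch '[{"x":0,"y":0,"z":0.03,"rx":0,"ry":0,"rz":0},{"x":0,"y":0,"z":0.1,"rx":0,"ry":0,"rz":0},{"x":0,"y":0,"z":0.22,"rx":0,"ry":0,"rz":0},{"x":0,"y":0,"z":0.36,"rx":0,"ry":0,"rz":0},{"x":0,"y":0,"z":0.5,"rx":0,"ry":0,"rz":0},{"x":0,"y":0,"z":0.6,"rx":0,"ry":0,"rz":0},{"x":0,"y":0,"z":0.6,"rx":0,"ry":0,"rz":0}]'
python3 - <<'E'
from h import *
snap('wrist','w16.png')
s=ctrl.state();p=s['ee_pos']; print(p,s['ft_force'],s['opening'])
E
```

```text
time_s: 21.6
ee_pos: [0.4872, 0.0113, 0.0217]
eef_rot: [0.748, -0.663, 0.001, -0.0]
ft_force: [-0.4, -1.9, 6.3]
opening: 0.0393
time_s: 22.3
ee_pos: [0.489, 0.0117, 0.2055]
eef_rot: [0.748, -0.663, 0.004, -0.003]
ft_force: [1.0, -1.0, -3.9]
opening: 0.0392
[0.4869998  0.01187888 0.202305  ] [-0.71258802  0.44631153 -5.49201902] 0.03910424809251715
```

View pics/w16.png

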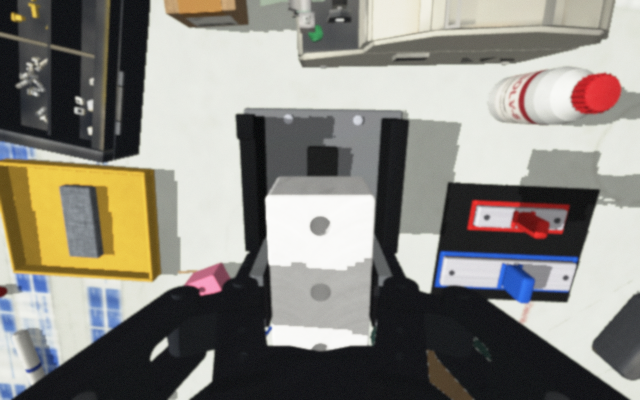

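```bash
python3 -m inch '[{"x":-0.05,"y":0.14,"z":0,"rx":0,"ry":0,"rz":-0.024},{"x":-0.1,"y":0.28,"z":0,"rx":0,"ry":0,"rz":-0.024},{"x":-0.15,"y":0.42,"z":0,"rx":0,"ry":0,"rz":-0.024},{"x":-0.2,"y":0.56,"z":0,"rx":0,"ry":0,"rz":-0.024},{"x":-0.24,"y":0.7,"z":0,"rx":0,"ry":0,"rz":-0.024},{"x":-0.28,"y":0.82,"z":0,"rx":0,"ry":0,"rz":-0.024},{"x":-0.28,"y":0.858,"z":0,"rx":0,"ry":0,"rz":-0.024},{"x":-0.28,"y":0.858,"z":0,"rx":0,"ry":0,"rz":-0.024}]'
python3 -m inch '[{"x":0,"y":0,"z":0,"rx":0,"ry":0,"rz":0},{"x":0,"y":0,"z":0,"rx":0,"ry":0,"rz":0}]'
python3 - <<'E'
from h import *
snap('wrist','w17.png')
s=ctrl.state();p=s['ee_pos']; print(p,np.degrees(2*np.arctan2(s['eef_rot'][1],s['eef_rot'][0])),s['ft_force'],s['opening'])
im,T,K=load('w17'); print(proj(T,K,[p[0],p[1],.015]))
E
```

```text
time_s: 23.15
ee_pos: [0.3998, 0.2698, 0.1978]
eef_rot: [0.724, -0.69, -0.001, 0.003]
ft_force: [0.8, 0.3, -3.8]
opening: 0.0392
time_s: 23.35
ee_pos: [0.4018, 0.2678, 0.1995]
eef_rot: [0.722, -0.692, -0.0, 0.001]
ft_force: [0.2, 0.1, -2.5]
opening: 0.0391
[0.40212491 0.26783293 0.19991813] -87.55366247114029 [ 0.24196109 -0.14512879 -4.01680336] 0.03971917830404915
(np.float64(320.6353155749007), np.float64(174.39145019840143))
```

View pics/w17.png

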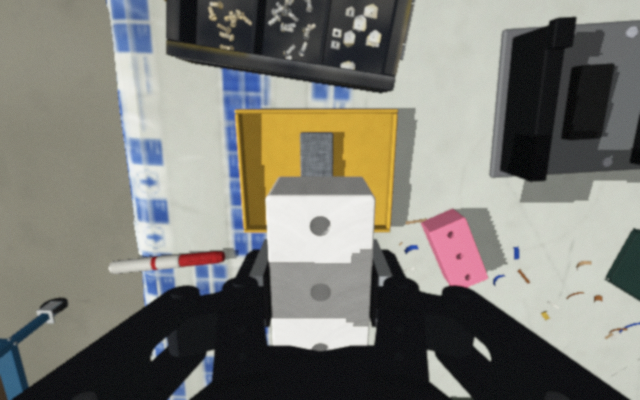

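```bash
python3 - <<'E'
from h import *
for f,box,tb in [('w16',(50,175,110,265),(0,150,170,290)),('w1',(462,0,525,85),(395,0,600,130)),('w17',None,(225,100,405,175))]:
    im,T,K=load(f); r,b,y,H,S,V=masks(im)
    if box: rect(im,T,K,(S<70)&(V>60)&(V<190),box,.015,f+' pad')
    rect(im,T,K,y,tb,.02,f+' tray')
im,T,K=load('w17'); r,b,y,H,S,V=masks(im)
g=(S<70)&(V>60)&(V<190)
for row in (140,150,160,170):
    c=np.where(g[row,285:350])[0]+285; a,b2=onz(T,K,c.min()-.5,row,.015),onz(T,K,c.max()+.5,row,.015); print(row,c.min(),c.max(),(a+b2)/2*1000,np.linalg.norm(a-b2))
rows=np.where(g[115:180,316])[0]+115; print(rows.min(), onz(T,K,316,rows.min()-.5,.015))
im,T,K=load('w17'); c=cv2.resize(im[95:245,225:410],None,fx=4,fy=4,interpolation=cv2.INTER_CUBIC); cv2.imwrite('pics/crop17.png',c[:,:,::-1])
E
```

```text
w16 pad c [405.4 268.1] size [83.6 37.8] deg 2.6
w16 tray c [405.9 270.7] size [131.3 159.2] deg 92.7
w1 pad c [403.  269.6] size [81.9 35.6] deg 2.6
w1 tray c [403.  270.4] size [127.2 159.8] deg 92.4
w17 tray c [435.6 273.7] size [ 64.4 157.8] deg 92.5
140 301 332 [437.45531934 273.56508904  15.        ] 0.032408553343421916
150 301 332 [427.34982419 273.16128639  15.        ] 0.03269359772376263
160 301 332 [417.06498756 272.7503174   15.        ] 0.03298370074129619
170 301 332 [406.59599254 272.33198957  15.        ] 0.03327899826437076
133 [0.44489782 0.27436657 0.015     ]
```

View pics/crop17.png

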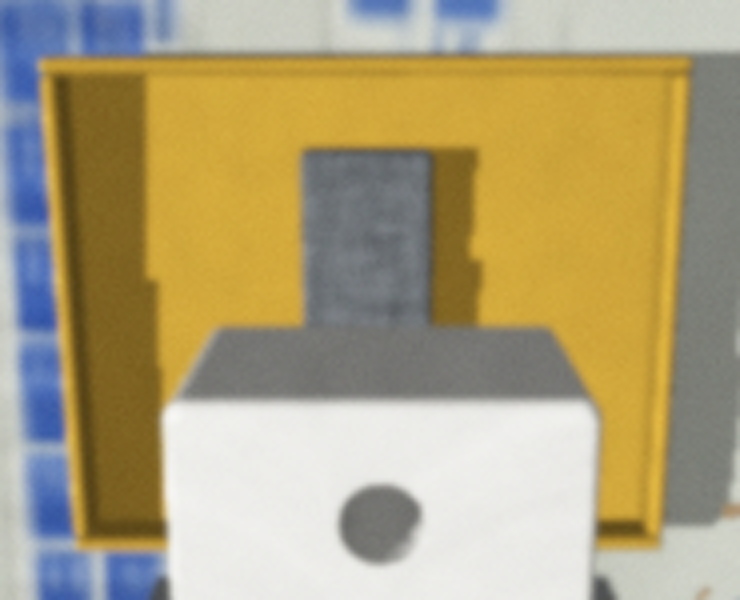

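```bash
python3 -m inch '[{"x":0.003,"y":0.01,"z":-0.1,"rx":0,"ry":0,"rz":0},{"x":0.003,"y":0.01,"z":-0.2,"rx":0,"ry":0,"rz":0},{"x":0.003,"y":0.01,"z":-0.32,"rx":0,"ry":0,"rz":0},{"x":0.003,"y":0.01,"z":-0.42,"rx":0,"ry":0,"rz":0},{"x":0.003,"y":0.01,"z":-0.5,"rx":0,"ry":0,"rz":0},{"x":0.003,"y":0.01,"z":-0.53,"rx":0,"ry":0,"rz":0},{"x":0.003,"y":0.01,"z":-0.53,"rx":0,"ry":0,"rz":0},{"x":0.003,"y":0.01,"z":-0.53,"rx":0,"ry":0,"rz":0}]'
python3 - <<'E'
from h import *
snap('wrist','w18.png')
snap('side','s18.png')
s=ctrl.state();p=s['ee_pos']; print(p,np.degrees(2*np.arctan2(s['eef_rot'][1],s['eef_rot'][0])),s['ft_force'],s['opening'])
im,T,K=load('s18'); c=cv2.resize(im[130:280,170:370],None,fx=4,fy=4,interpolation=cv2.INTER_CUBIC); cv2.imwrite('pics/crop18.png',c[:,:,::-1])
E
```

```text
time_s: 24.2
ee_pos: [0.4043, 0.2723, 0.0428]
eef_rot: [0.722, -0.691, 0.0, -0.001]
ft_force: [0.6, -0.3, -3.7]
opening: 0.0393
[0.40476973 0.27274412 0.04345037] -87.46338840244734 [ 0.19609155 -0.59098414 -4.43238173] 0.03931533771154317
```

View pics/w18.png

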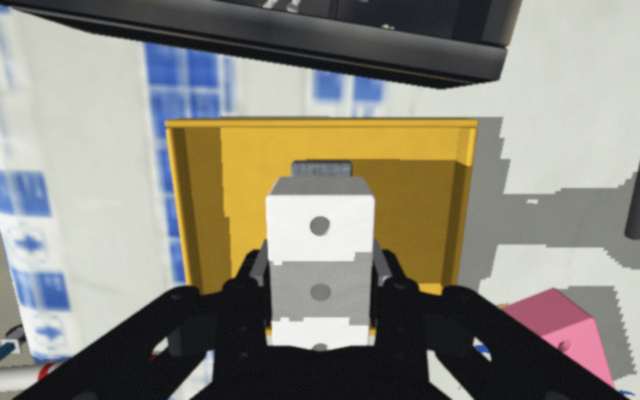

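View pics/crop18.png

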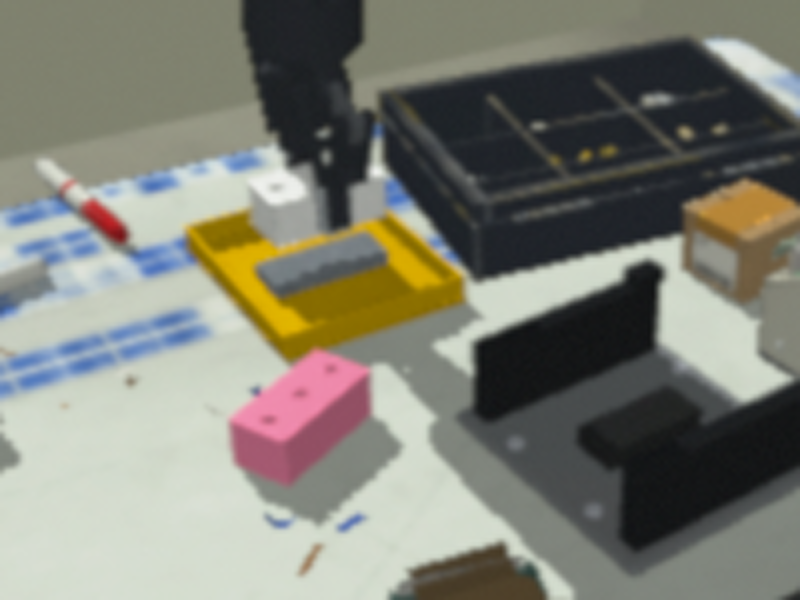

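```bash
python3 - <<'E'
from h import *
im,T,K=load('w18')
print(onz(T,K,322,160.5,.015),proj(T,K,[.40477,.27274,.015]),onz(T,K,322,165,.015))
print([onz(T,K,u,v,.02).round(4) for u,v in [(166,122),(477,120)]])
E
```

```text
[0.4461495  0.27379596 0.015     ] (np.float64(320.55473071758723), np.float64(232.32980328196948)) [0.44371257 0.27368504 0.015     ]
[array([0.463 , 0.3532, 0.02  ]), array([0.4709, 0.197 , 0.02  ])]
```

```bash
python3 -m inch '[{"x":0.002,"y":0.003,"z":-0.03,"rx":0,"ry":0,"rz":0},{"x":0.002,"y":0.003,"z":-0.055,"rx":0,"ry":0,"rz":0},{"x":0.002,"y":0.003,"z":-0.07,"rx":0,"ry":0,"rz":0},{"x":0.002,"y":0.003,"z":-0.08,"rx":0,"ry":0,"rz":0},{"x":0.002,"y":0.003,"z":-0.085,"rx":0,"ry":0,"rz":0},{"x":0.002,"y":0.003,"z":-0.085,"rx":0,"ry":0,"rz":0}]'
python3 -m inch '[{"x":0,"y":0,"z":0,"rx":0,"ry":0,"rz":0},{"x":0,"y":0,"z":0,"rx":0,"ry":0,"rz":0}]'
```

```text
time_s: 24.9
ee_pos: [0.4033, 0.273, 0.0158]
eef_rot: [0.723, -0.691, -0.0, 0.0]
ft_force: [-0.1, 0.7, -2.9]
opening: 0.039
time_s: 25.1
ee_pos: [0.4039, 0.2732, 0.0164]
eef_rot: [0.723, -0.691, 0.0, -0.0]
ft_force: [0.2, 0.6, -4.0]
opening: 0.0391
```

```bash
python3 -m inch '[{"x":0,"y":-0.004,"z":-0.003,"rx":0,"ry":0,"rz":0},{"x":0,"y":-0.004,"z":-0.006,"rx":0,"ry":0,"rz":0},{"x":0,"y":-0.004,"z":-0.006,"rx":0,"ry":0,"rz":0}]'
```

```text
time_s: 25.4
ee_pos: [0.4037, 0.2718, 0.0148]
eef_rot: [0.723, -0.691, 0.0, -0.0]
ft_force: [-1.7, -1.7, 0.5]
opening: 0.0391
```

Contact: the weight is off the wrist. I open to about 62 mm and lift.

```bash
python3 -m inch '[{"x":0,"y":0,"z":0,"rx":0,"ry":0,"rz":0},{"x":0,"y":0,"z":0,"rx":0,"ry":0,"rz":0},{"x":0,"y":0,"z":0,"rx":0,"ry":0,"rz":0},{"x":0,"y":0,"z":0,"rx":0,"ry":0,"rz":0},{"x":0,"y":0,"z":0,"rx":0,"ry":0,"rz":0}]' -0.5
python3 -m inch '[{"x":0,"y":0,"z":0.08,"rx":0,"ry":0,"rz":0},{"x":0,"y":0,"z":0.2,"rx":0,"ry":0,"rz":0},{"x":0,"y":0,"z":0.35,"rx":0,"ry":0,"rz":0},{"x":0,"y":0,"z":0.5,"rx":0,"ry":0,"rz":0},{"x":0,"y":0,"z":0.65,"rx":0,"ry":0,"rz":0},{"x":0,"y":0,"z":0.72,"rx":0,"ry":0,"rz":0},{"x":0,"y":0,"z":0.72,"rx":0,"ry":0,"rz":0}]' -1
python3 - <<'E'
from h import *
snap('wrist','w19.png')
s=ctrl.state();p=s['ee_pos']; print(p,s['ft_force'],s['opening'])
im,T,K=load('w19'); r,b,y,H,S,V=masks(im)
print(proj(T,K,[p[0],p[1],.047]))
rect(im,T,K,(V>215)&(S<40),(270,100,370,250),.047,'block')
rect(im,T,K,y,(200,60,450,290),.02,'tray')
c=cv2.resize(im[90:250,220:420],None,fx=4,fy=4,interpolation=cv2.INTER_CUBIC); cv2.imwrite('pics/crop19.png',c[:600,:,::-1])
E
```

```text
time_s: 25.9
ee_pos: [0.4037, 0.272, 0.0145]
eef_rot: [0.723, -0.691, 0.0, -0.0]
ft_force: [0.1, 0.6, -1.1]
opening: 0.0641
time_s: 26.6
ee_pos: [0.4063, 0.2731, 0.235]
eef_rot: [0.723, -0.691, 0.002, -0.005]
ft_force: [-0.3, 0.3, 0.5]
opening: 0.0854
[0.40464581 0.27238505 0.23217809] [-0.39500567 -0.60140067 -0.98027513] 0.08553807615652356
(np.float64(322.1705391637414), np.float64(177.4258348775093))
block c [403.9 272.9] size [77.8 38. ] deg 2.6
tray c [404.4 272.2] size [127.3 157.6] deg 92.6
```

View pics/crop19.png

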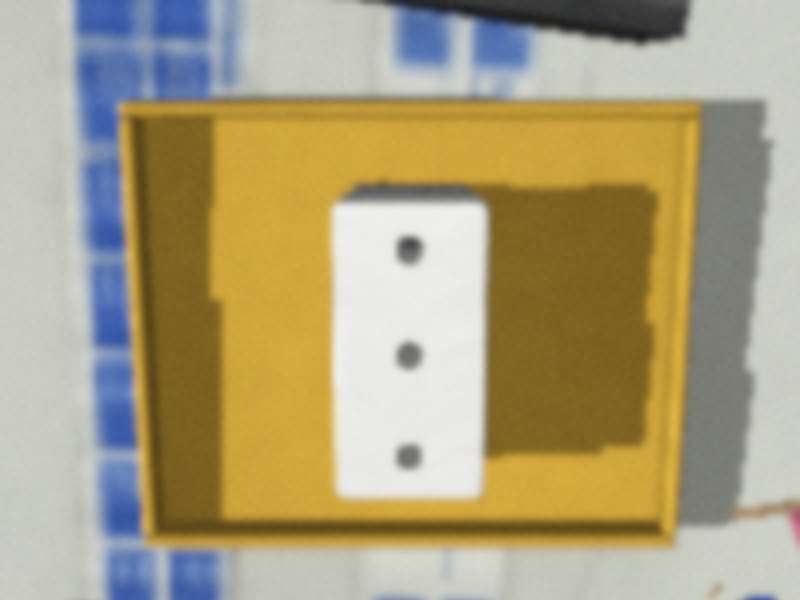

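```bash
python3 -m inch '[{"x":-0.015,"y":-0.82,"z":0,"rx":0,"ry":0,"rz":0.009},{"x":-0.015,"y":-0.82,"z":0,"rx":0,"ry":0,"rz":0.009},{"x":-0.015,"y":-0.82,"z":0,"rx":0,"ry":0,"rz":0.009},{"x":-0.015,"y":-0.82,"z":0,"rx":0,"ry":0,"rz":0.009},{"x":-0.015,"y":-0.82,"z":0,"rx":0,"ry":0,"rz":0.009},{"x":-0.015,"y":-0.82,"z":0,"rx":0,"ry":0,"rz":0.009},{"x":-0.015,"y":-0.82,"z":0,"rx":0,"ry":0,"rz":0.009},{"x":-0.015,"y":-0.82,"z":0,"rx":0,"ry":0,"rz":0.009}]'
python3 -m inch '[{"x":-0.012,"y":-0.833,"z":0,"rx":0,"ry":0,"rz":0},{"x":-0.012,"y":-0.833,"z":0,"rx":0,"ry":0,"rz":0},{"x":-0.012,"y":-0.833,"z":0,"rx":0,"ry":0,"rz":0},{"x":-0.012,"y":-0.833,"z":0,"rx":0,"ry":0,"rz":0},{"x":-0.012,"y":-0.833,"z":0,"rx":0,"ry":0,"rz":0},{"x":-0.012,"y":-0.833,"z":0,"rx":0,"ry":0,"rz":0},{"x":-0.012,"y":-0.833,"z":0,"rx":0,"ry":0,"rz":0},{"x":-0.012,"y":-0.833,"z":0,"rx":0,"ry":0,"rz":0}]'
python3 -m inch '[{"x":0,"y":0,"z":-0.1,"rx":0,"ry":0,"rz":0},{"x":0,"y":0,"z":-0.2,"rx":0,"ry":0,"rz":0},{"x":0,"y":0,"z":-0.33,"rx":0,"ry":0,"rz":0},{"x":0,"y":0,"z":-0.43,"rx":0,"ry":0,"rz":0},{"x":0,"y":0,"z":-0.45,"rx":0,"ry":0,"rz":0},{"x":0,"y":0,"z":-0.45,"rx":0,"ry":0,"rz":0},{"x":0,"y":0,"z":-0.45,"rx":0,"ry":0,"rz":0}]'
python3 - <<'E'
from h import *
snap('wrist','w20.png')
s=ctrl.state();p=s['ee_pos']; print(p,np.degrees(2*np.arctan2(s['eef_rot'][1],s['eef_rot'][0])),s['ft_force'],s['opening'])
im,T,K=load('w20'); print(proj(T,K,[p[0],p[1],.011]))
E
```

```text
time_s: 27.45
ee_pos: [0.3982, 0.0268, 0.229]
eef_rot: [0.733, -0.681, -0.001, 0.001]
ft_force: [0.7, -0.2, -0.2]
opening: 0.0855
time_s: 28.25
ee_pos: [0.3958, -0.2218, 0.2297]
eef_rot: [0.733, -0.68, -0.001, -0.0]
ft_force: [0.6, -0.1, -0.7]
opening: 0.0855
time_s: 28.95
ee_pos: [0.3969, -0.2241, 0.097]
eef_rot: [0.733, -0.68, 0.001, -0.0]
ft_force: [-0.2, -0.1, 0.8]
opening: 0.0854
[ 0.39714817 -0.22459921  0.09740415] -85.75130740311356 [ 0.48696012 -0.4980838   0.18754827] 0.08520413502365516
(np.float64(321.6256078017387), np.float64(202.9141280131744))
```

View pics/w20.png

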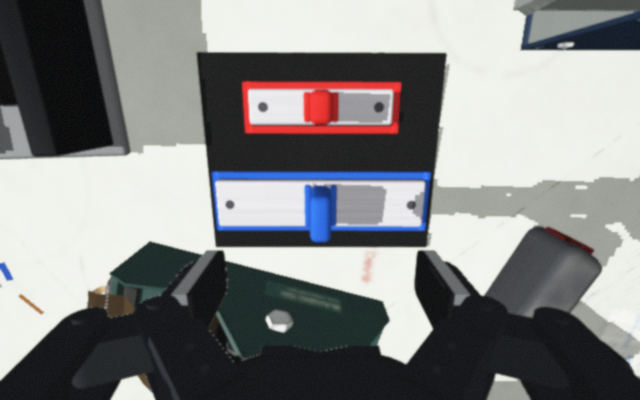

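```bash
python3 -m inch '[{"x":0,"y":0,"z":-0.08,"rx":0,"ry":0,"rz":0},{"x":0,"y":0,"z":-0.16,"rx":0,"ry":0,"rz":0},{"x":0,"y":0,"z":-0.22,"rx":0,"ry":0,"rz":0},{"x":0,"y":0,"z":-0.25,"rx":0,"ry":0,"rz":0},{"x":0,"y":0,"z":-0.257,"rx":0,"ry":0,"rz":0},{"x":0,"y":0,"z":-0.257,"rx":0,"ry":0,"rz":0},{"x":0,"y":0,"z":-0.257,"rx":0,"ry":0,"rz":0},{"x":0,"y":0,"z":-0.257,"rx":0,"ry":0,"rz":0}]'
python3 - <<'E'
from h import *
snap('wrist','w21.png')
s=ctrl.state();p=s['ee_pos']; print(p,np.degrees(2*np.arctan2(s['eef_rot'][1],s['eef_rot'][0])),s['ft_force'],s['opening'])
im,T,K=load('w21'); print(proj(T,K,[p[0],p[1],.011]))
E
```

```text
time_s: 29.8
ee_pos: [0.3963, -0.2247, 0.0193]
eef_rot: [0.732, -0.681, 0.001, -0.0]
ft_force: [-0.2, 0.6, 0.4]
opening: 0.0856
[ 0.39616072 -0.22458555  0.01914918] -85.82197918761848 [0.54546758 0.82569294 0.75993272] 0.0856580333837551
(np.float64(321.1852974886557), np.float64(247.93064386996076))
```

View pics/w21.png

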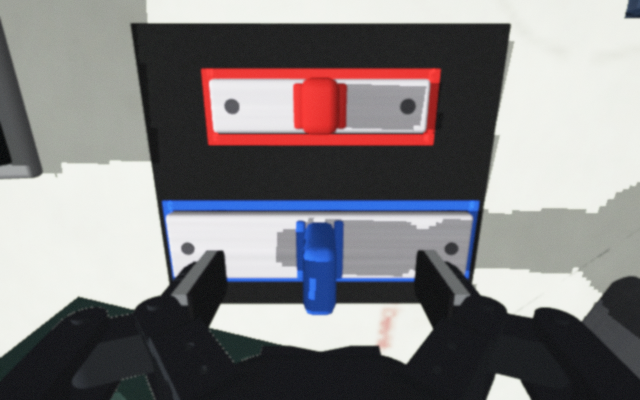

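```bash
python3 -m inch '[{"x":0,"y":0,"z":-0.002,"rx":0,"ry":0,"rz":0},{"x":0,"y":0,"z":-0.002,"rx":0,"ry":0,"rz":0},{"x":0,"y":0,"z":-0.002,"rx":0,"ry":0,"rz":0},{"x":0,"y":0,"z":-0.002,"rx":0,"ry":0,"rz":0},{"x":0,"y":0,"z":-0.002,"rx":0,"ry":0,"rz":0},{"x":0,"y":0,"z":-0.002,"rx":0,"ry":0,"rz":0},{"x":0,"y":0,"z":-0.002,"rx":0,"ry":0,"rz":0},{"x":0,"y":0,"z":-0.002,"rx":0,"ry":0,"rz":0}]' 1
python3 -m inch '[{"x":0,"y":0,"z":0.03,"rx":0,"ry":0,"rz":0},{"x":0,"y":0,"z":0.1,"rx":0,"ry":0,"rz":0},{"x":0,"y":0,"z":0.22,"rx":0,"ry":0,"rz":0},{"x":0,"y":0,"z":0.36,"rx":0,"ry":0,"rz":0},{"x":0,"y":0,"z":0.5,"rx":0,"ry":0,"rz":0},{"x":0,"y":0,"z":0.63,"rx":0,"ry":0,"rz":0},{"x":0,"y":0,"z":0.63,"rx":0,"ry":0,"rz":0}]'
python3 -m inch '[{"x":0.05,"y":0.14,"z":0,"rx":0,"ry":0,"rz":0.015},{"x":0.1,"y":0.28,"z":0,"rx":0,"ry":0,"rz":0.015},{"x":0.15,"y":0.42,"z":0,"rx":0,"ry":0,"rz":0.015},{"x":0.2,"y":0.56,"z":0,"rx":0,"ry":0,"rz":0.015},{"x":0.24,"y":0.68,"z":0,"rx":0,"ry":0,"rz":0.015},{"x":0.276,"y":0.777,"z":0,"rx":0,"ry":0,"rz":0.015},{"x":0.276,"y":0.777,"z":0,"rx":0,"ry":0,"rz":0.015},{"x":0.276,"y":0.777,"z":0,"rx":0,"ry":0,"rz":0.015}]'
python3 -m inch '[{"x":0,"y":0,"z":0,"rx":0,"ry":0,"rz":0},{"x":0,"y":0,"z":0,"rx":0,"ry":0,"rz":0}]'
python3 - <<'E'
from h import *
snap('wrist','w22.png')
s=ctrl.state();p=s['ee_pos']; print(p,np.degrees(2*np.arctan2(s['eef_rot'][1],s['eef_rot'][0])),s['ft_force'],s['opening'])
E
```

```text
time_s: 30.65
ee_pos: [0.3957, -0.2242, 0.0178]
eef_rot: [0.732, -0.681, 0.0, 0.0]
ft_force: [0.1, 0.2, 1.0]
opening: 0.013
time_s: 31.35
ee_pos: [0.3987, -0.2266, 0.2135]
eef_rot: [0.732, -0.681, 0.007, -0.0]
ft_force: [0.5, 0.0, -0.1]
opening: 0.0127
time_s: 32.15
ee_pos: [0.4772, 0.0096, 0.2055]
eef_rot: [0.749, -0.663, -0.001, 0.001]
ft_force: [0.2, 1.0, -1.9]
opening: 0.0132
time_s: 32.35
ee_pos: [0.4777, 0.0081, 0.2063]
eef_rot: [0.748, -0.664, -0.0, 0.0]
ft_force: [0.0, -0.2, -1.2]
opening: 0.013
[0.47786966 0.0080447  0.20644308] -83.23193751336787 [ 0.21848726  0.21436801 -2.02520223] 0.013029312903226228
```

View pics/w22.png

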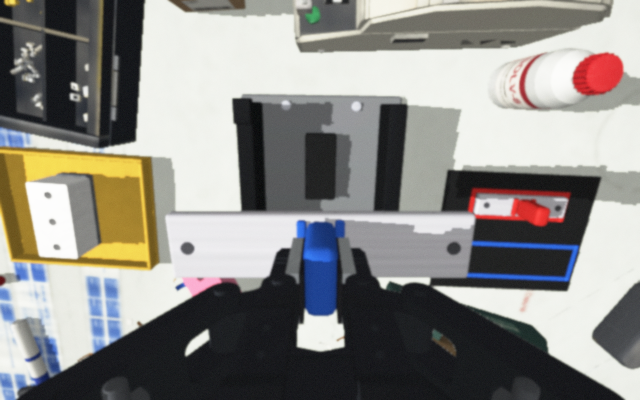

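```bash
python3 -m inch '[{"x":0.002,"y":0.002,"z":-0.1,"rx":0,"ry":0,"rz":0},{"x":0.002,"y":0.002,"z":-0.2,"rx":0,"ry":0,"rz":0},{"x":0.002,"y":0.002,"z":-0.3,"rx":0,"ry":0,"rz":0},{"x":0.002,"y":0.002,"z":-0.37,"rx":0,"ry":0,"rz":0},{"x":0.002,"y":0.002,"z":-0.4,"rx":0,"ry":0,"rz":0},{"x":0.002,"y":0.002,"z":-0.4,"rx":0,"ry":0,"rz":0},{"x":0.002,"y":0.002,"z":-0.4,"rx":0,"ry":0,"rz":0},{"x":0.002,"y":0.002,"z":-0.4,"rx":0,"ry":0,"rz":0}]'
python3 - <<'E'
from h import *
snap('wrist','w23.png')
s=ctrl.state();p=s['ee_pos']; print(p,np.degrees(2*np.arctan2(s['eef_rot'][1],s['eef_rot'][0])),s['ft_force'],s['opening'])
E
```

```text
time_s: 33.2
ee_pos: [0.4804, 0.0093, 0.0883]
eef_rot: [0.748, -0.664, 0.001, -0.001]
ft_force: [-0.0, -0.2, -2.5]
opening: 0.0129
[0.48025833 0.00937132 0.08821452] -83.12855424359337 [-0.07766646  0.15854022 -1.86279542] 0.012930617499827072
```

View pics/w23.png

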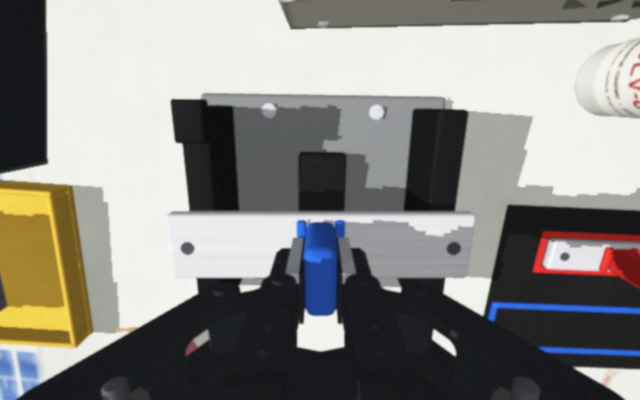

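```bash
python3 -m inch '[{"x":-0.003,"y":-0.001,"z":-0.015,"rx":0,"ry":0,"rz":0},{"x":-0.003,"y":-0.001,"z":-0.03,"rx":0,"ry":0,"rz":0},{"x":-0.003,"y":-0.001,"z":-0.036,"rx":0,"ry":0,"rz":0},{"x":-0.003,"y":-0.001,"z":-0.036,"rx":0,"ry":0,"rz":0},{"x":-0.003,"y":-0.001,"z":-0.036,"rx":0,"ry":0,"rz":0},{"x":-0.003,"y":-0.001,"z":-0.036,"rx":0,"ry":0,"rz":0}]'
```

```text
time_s: 33.85
ee_pos: [0.4781, 0.0094, 0.0759]
eef_rot: [0.748, -0.663, 0.0, -0.0]
ft_force: [0.1, 0.0, -0.9]
opening: 0.0129
```

```bash
python3 -m inch '[{"x":0.002,"y":-0.002,"z":-0.002,"rx":0,"ry":0,"rz":0},{"x":0.002,"y":-0.002,"z":-0.004,"rx":0,"ry":0,"rz":0},{"x":0.002,"y":-0.002,"z":-0.004,"rx":0,"ry":0,"rz":0}]'
```

```text
time_s: 34.15
ee_pos: [0.4788, 0.0087, 0.0748]
eef_rot: [0.748, -0.663, 0.0, -0.0]
ft_force: [0.7, -0.8, -1.6]
opening: 0.0129
```

```bash
python3 -m inch '[{"x":0,"y":0,"z":0,"rx":0,"ry":0,"rz":0},{"x":0,"y":0,"z":0,"rx":0,"ry":0,"rz":0},{"x":0,"y":0,"z":0,"rx":0,"ry":0,"rz":0},{"x":0,"y":0,"z":0,"rx":0,"ry":0,"rz":0},{"x":0,"y":0,"z":0,"rx":0,"ry":0,"rz":0},{"x":0,"y":0,"z":0,"rx":0,"ry":0,"rz":0}]' -1
python3 -m inch '[{"x":0,"y":0,"z":0.1,"rx":0,"ry":0,"rz":0},{"x":0,"y":0,"z":0.25,"rx":0,"ry":0,"rz":0},{"x":0,"y":0,"z":0.4,"rx":0,"ry":0,"rz":0},{"x":0,"y":0,"z":0.5,"rx":0,"ry":0,"rz":0},{"x":0,"y":0,"z":0.55,"rx":0,"ry":0,"rz":0},{"x":0,"y":0,"z":0.55,"rx":0,"ry":0,"rz":0},{"x":0,"y":0,"z":0.55,"rx":0,"ry":0,"rz":0}]'
python3 - <<'E'
from h import *
snap('wrist','w24.png')
s=ctrl.state();p=s['ee_pos']; print(p,np.degrees(2*np.arctan2(s['eef_rot'][1],s['eef_rot'][0])),s['ft_force'],s['opening'])
im,T,K=load('w24'); print(proj(T,K,[.4787,.0085,.068]))
c=cv2.resize(im[90:260,210:430],None,fx=3.5,fy=3.5,interpolation=cv2.INTER_CUBIC); cv2.imwrite('pics/crop24.png',c[:600,:,::-1])
E
```

```text
time_s: 34.75
ee_pos: [0.4786, 0.0088, 0.0747]
eef_rot: [0.748, -0.663, 0.0, -0.0]
ft_force: [0.6, 0.2, -0.2]
opening: 0.0856
time_s: 35.45
ee_pos: [0.4782, 0.0089, 0.2392]
eef_rot: [0.748, -0.663, -0.0, 0.0]
ft_force: [0.0, 0.0, 0.7]
opening: 0.0856
[0.47763129 0.00891321 0.2382283 ] -83.1235310669561 [0.37219743 0.31627708 0.37401791] 0.08539767939264227
(np.float64(321.36437259700216), np.float64(177.40557501603894))
```

View pics/crop24.png

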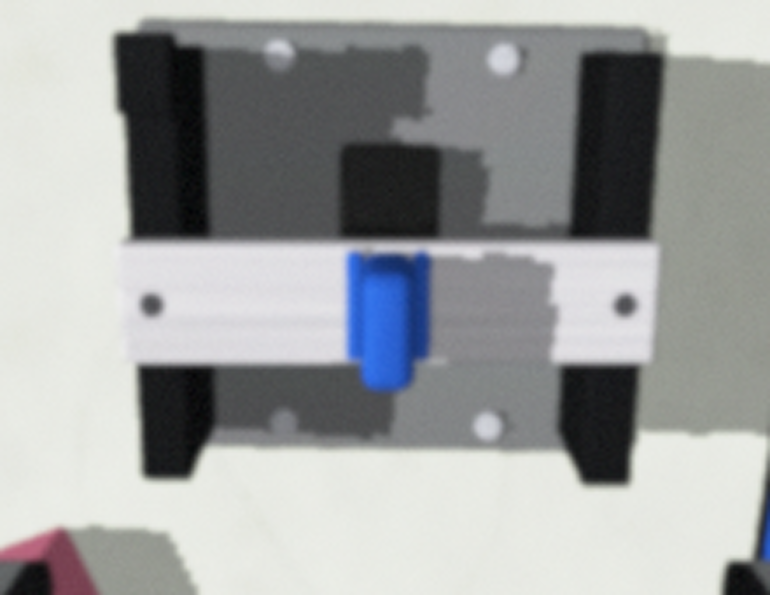

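```bash
python3 -m inch '[{"x":-0.043,"y":-0.76,"z":0,"rx":0,"ry":0,"rz":0.37},{"x":-0.043,"y":-0.76,"z":0,"rx":0,"ry":0,"rz":0.37},{"x":-0.043,"y":-0.76,"z":0,"rx":0,"ry":0,"rz":0.37},{"x":-0.043,"y":-0.76,"z":0,"rx":0,"ry":0,"rz":0.37},{"x":-0.043,"y":-0.76,"z":0,"rx":0,"ry":0,"rz":0.37},{"x":-0.043,"y":-0.76,"z":0,"rx":0,"ry":0,"rz":0.37},{"x":-0.043,"y":-0.76,"z":0,"rx":0,"ry":0,"rz":0.37},{"x":-0.043,"y":-0.76,"z":0,"rx":0,"ry":0,"rz":0.37}]'
python3 -m inch '[{"x":0,"y":0,"z":0,"rx":0,"ry":0,"rz":0.37},{"x":0,"y":0,"z":0,"rx":0,"ry":0,"rz":0.37},{"x":0,"y":0,"z":0,"rx":0,"ry":0,"rz":0.37},{"x":0,"y":0,"z":0,"rx":0,"ry":0,"rz":0.37},{"x":0,"y":0,"z":0,"rx":0,"ry":0,"rz":0.37},{"x":0,"y":0,"z":0,"rx":0,"ry":0,"rz":0.37},{"x":0,"y":0,"z":0,"rx":0,"ry":0,"rz":0.37},{"x":0,"y":0,"z":0,"rx":0,"ry":0,"rz":0.37}]'
python3 -m inch '[{"x":0,"y":0,"z":0,"rx":0,"ry":0,"rz":0.24},{"x":0,"y":0,"z":0,"rx":0,"ry":0,"rz":0.24},{"x":0,"y":0,"z":0,"rx":0,"ry":0,"rz":0.24},{"x":0,"y":0,"z":0,"rx":0,"ry":0,"rz":0.24},{"x":0,"y":0,"z":0,"rx":0,"ry":0,"rz":0.24},{"x":0,"y":0,"z":0,"rx":0,"ry":0,"rz":0.24},{"x":0,"y":0,"z":0,"rx":0,"ry":0,"rz":0.24},{"x":0,"y":0,"z":0,"rx":0,"ry":0,"rz":0.24}]'
python3 - <<'E'
from h import *
s=ctrl.state();p=s['ee_pos']; print(p,np.degrees(2*np.arctan2(s['eef_rot'][1],s['eef_rot'][0])),s['ft_force'],s['opening'])
E
```

```text
time_s: 36.3
ee_pos: [0.4643, -0.2193, 0.237]
eef_rot: [0.986, -0.165, -0.002, -0.001]
ft_force: [0.3, 0.6, 0.7]
opening: 0.0854
time_s: 37.1
ee_pos: [0.4646, -0.2185, 0.2372]
eef_rot: [0.915, 0.404, -0.001, -0.002]
ft_force: [-1.2, -0.3, 0.2]
opening: 0.0854
time_s: 37.9
ee_pos: [0.4653, -0.219, 0.2388]
eef_rot: [0.704, 0.71, -0.0, -0.001]
ft_force: [-0.0, 0.3, 0.6]
opening: 0.0855
[ 0.46530556 -0.21897355  0.23880301] 90.4741997149951 [-0.03079501  0.30043528  0.63814415] 0.08545479633298969
```

```bash
python3 -m inch '[{"x":0.001,"y":-0.001,"z":-0.1,"rx":0,"ry":0,"rz":0.02},{"x":0.001,"y":-0.001,"z":-0.2,"rx":0,"ry":0,"rz":0.02},{"x":0.001,"y":-0.001,"z":-0.33,"rx":0,"ry":0,"rz":0.02},{"x":0.001,"y":-0.001,"z":-0.43,"rx":0,"ry":0,"rz":0.02},{"x":0.001,"y":-0.001,"z":-0.46,"rx":0,"ry":0,"rz":0.02},{"x":0.001,"y":-0.001,"z":-0.46,"rx":0,"ry":0,"rz":0.02},{"x":0.001,"y":-0.001,"z":-0.46,"rx":0,"ry":0,"rz":0.02},{"x":0.001,"y":-0.001,"z":-0.46,"rx":0,"ry":0,"rz":0.02}]'
python3 - <<'E'
from h import *
snap('wrist','w25.png')
s=ctrl.state();p=s['ee_pos']; print(p,np.degrees(2*np.arctan2(s['eef_rot'][1],s['eef_rot'][0])),s['ft_force'],s['opening'])
im,T,K=load('w25'); print(proj(T,K,[p[0],p[1],.011]))
E
```

```text
time_s: 38.7
ee_pos: [0.4676, -0.2206, 0.1039]
eef_rot: [0.681, 0.732, 0.0, 0.002]
ft_force: [0.5, -0.2, 0.4]
opening: 0.0855
[ 0.46746586 -0.2205139   0.10378195] 94.18508710611226 [-0.13868574  0.16072587  0.70747964] 0.08527201575706807
(np.float64(319.7633844331861), np.float64(200.47229855079524))
```

View pics/w25.png

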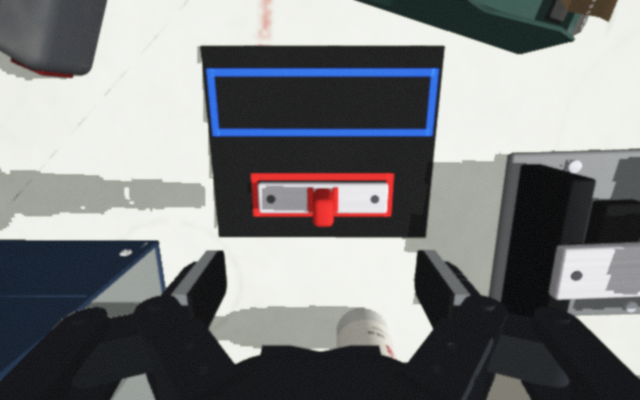

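```bash
python3 -m inch '[{"x":0,"y":0,"z":-0.08,"rx":0,"ry":0,"rz":0},{"x":0,"y":0,"z":-0.16,"rx":0,"ry":0,"rz":0},{"x":0,"y":0,"z":-0.23,"rx":0,"ry":0,"rz":0},{"x":0,"y":0,"z":-0.265,"rx":0,"ry":0,"rz":0},{"x":0,"y":0,"z":-0.275,"rx":0,"ry":0,"rz":0},{"x":0,"y":0,"z":-0.275,"rx":0,"ry":0,"rz":0},{"x":0,"y":0,"z":-0.275,"rx":0,"ry":0,"rz":0},{"x":0,"y":0,"z":-0.275,"rx":0,"ry":0,"rz":0}]'
python3 - <<'E'
from h import *
snap('wrist','w26.png')
s=ctrl.state();p=s['ee_pos']; print(p,np.degrees(2*np.arctan2(s['eef_rot'][1],s['eef_rot'][0])),s['ft_force'],s['opening'])
im,T,K=load('w26'); print(proj(T,K,[p[0],p[1],.011]))
E
```

```text
time_s: 39.55
ee_pos: [0.467, -0.2202, 0.0204]
eef_rot: [0.681, 0.733, 0.0, 0.001]
ft_force: [0.2, -0.0, -0.0]
opening: 0.0854
[ 0.46677352 -0.2200719   0.02024222] 94.19538835512719 [ 0.46967781 -0.27310574  0.51478777] 0.08527090212650669
(np.float64(319.19954097213827), np.float64(247.6604618624244))
```

View pics/w26.png

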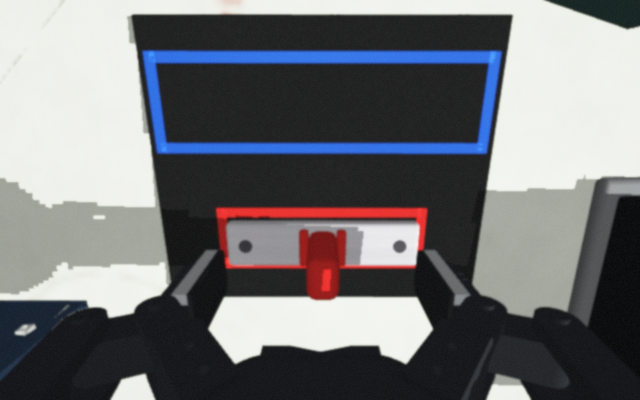

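```bash
python3 -m inch '[{"x":-0.002,"y":0.003,"z":-0.006,"rx":0,"ry":0,"rz":0},{"x":-0.002,"y":0.003,"z":-0.006,"rx":0,"ry":0,"rz":0},{"x":-0.002,"y":0.003,"z":-0.006,"rx":0,"ry":0,"rz":0}]'
python3 -m inch '[{"x":0,"y":0,"z":0,"rx":0,"ry":0,"rz":0},{"x":0,"y":0,"z":0,"rx":0,"ry":0,"rz":0},{"x":0,"y":0,"z":0,"rx":0,"ry":0,"rz":0},{"x":0,"y":0,"z":0,"rx":0,"ry":0,"rz":0},{"x":0,"y":0,"z":0,"rx":0,"ry":0,"rz":0},{"x":0,"y":0,"z":0,"rx":0,"ry":0,"rz":0},{"x":0,"y":0,"z":0,"rx":0,"ry":0,"rz":0},{"x":0,"y":0,"z":0,"rx":0,"ry":0,"rz":0}]' 1
python3 -m inch '[{"x":0,"y":0,"z":0.03,"rx":0,"ry":0,"rz":0},{"x":0,"y":0,"z":0.1,"rx":0,"ry":0,"rz":0},{"x":0,"y":0,"z":0.22,"rx":0,"ry":0,"rz":0},{"x":0,"y":0,"z":0.36,"rx":0,"ry":0,"rz":0},{"x":0,"y":0,"z":0.5,"rx":0,"ry":0,"rz":0},{"x":0,"y":0,"z":0.64,"rx":0,"ry":0,"rz":0},{"x":0,"y":0,"z":0.7,"rx":0,"ry":0,"rz":0},{"x":0,"y":0,"z":0.7,"rx":0,"ry":0,"rz":0}]'
python3 - <<'E'
from h import *
snap('wrist','w27.png')
s=ctrl.state();p=s['ee_pos']; print(p,np.degrees(2*np.arctan2(s['eef_rot'][1],s['eef_rot'][0])),s['ft_force'],s['opening'])
E
```

```text
time_s: 39.9
ee_pos: [0.4653, -0.2185, 0.0174]
eef_rot: [0.681, 0.733, -0.0, -0.0]
ft_force: [-0.5, 0.2, 0.8]
opening: 0.0853
time_s: 40.7
ee_pos: [0.4656, -0.2188, 0.0176]
eef_rot: [0.681, 0.733, 0.0, 0.0]
ft_force: [-0.0, -0.5, 0.1]
opening: 0.0131
time_s: 41.5
ee_pos: [0.4672, -0.2199, 0.2316]
eef_rot: [0.681, 0.733, 0.001, 0.004]
ft_force: [0.9, -0.4, -1.9]
opening: 0.0133
[ 0.46582436 -0.2189149   0.22875864] 94.19302538796177 [-0.68458984 -0.3833656  -1.50633758] 0.013117104335909334
```

View pics/w27.png

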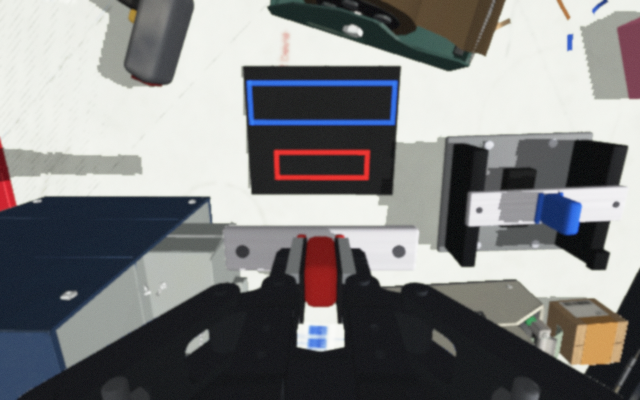

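```bash
python3 -m inch '[{"x":0.109,"y":0.988,"z":0,"rx":0,"ry":0,"rz":-0.37},{"x":0.109,"y":0.988,"z":0,"rx":0,"ry":0,"rz":-0.37},{"x":0.109,"y":0.988,"z":0,"rx":0,"ry":0,"rz":-0.37},{"x":0.109,"y":0.988,"z":0,"rx":0,"ry":0,"rz":-0.37},{"x":0.109,"y":0.988,"z":0,"rx":0,"ry":0,"rz":-0.37},{"x":0.109,"y":0.988,"z":0,"rx":0,"ry":0,"rz":-0.37},{"x":0.109,"y":0.988,"z":0,"rx":0,"ry":0,"rz":-0.37},{"x":0.109,"y":0.988,"z":0,"rx":0,"ry":0,"rz":-0.37}]'
python3 -m inch '[{"x":0,"y":0,"z":0,"rx":0,"ry":0,"rz":-0.115},{"x":0,"y":0,"z":0,"rx":0,"ry":0,"rz":-0.115},{"x":0,"y":0,"z":0,"rx":0,"ry":0,"rz":-0.115},{"x":0,"y":0,"z":0,"rx":0,"ry":0,"rz":-0.115},{"x":0,"y":0,"z":0,"rx":0,"ry":0,"rz":-0.115},{"x":0,"y":0,"z":0,"rx":0,"ry":0,"rz":-0.115}]'
python3 - <<'E'
from h import *
snap('wrist','w28.png')
s=ctrl.state();p=s['ee_pos']; print(p,np.degrees(2*np.arctan2(s['eef_rot'][1],s['eef_rot'][0])),s['ft_force'],s['opening'])
E
```

```text
time_s: 42.35
ee_pos: [0.4959, 0.0818, 0.2243]
eef_rot: [0.963, 0.27, -0.003, -0.002]
ft_force: [0.1, -0.5, -1.7]
opening: 0.0134
time_s: 42.95
ee_pos: [0.4974, 0.0777, 0.2262]
eef_rot: [0.996, 0.094, -0.001, -0.0]
ft_force: [-0.4, -0.3, -2.6]
opening: 0.0128
[0.49760838 0.07770613 0.22660537] 10.757160199220671 [ 0.06559473  0.16519282 -1.66165769] 0.013194225497552349
```

View pics/w28.png

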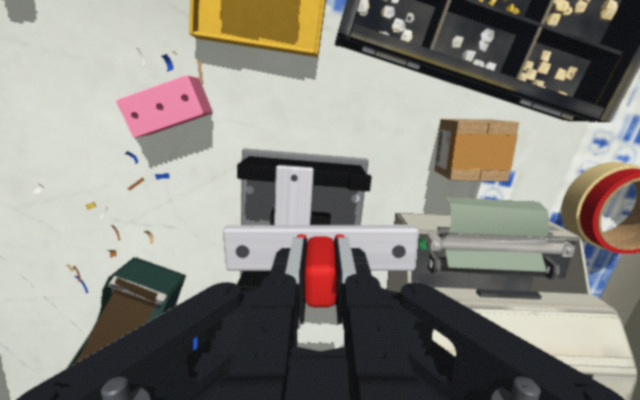

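```bash
python3 -m inch '[{"x":0.001,"y":-0.001,"z":0,"rx":0,"ry":0,"rz":-0.0215},{"x":0.001,"y":-0.001,"z":-0.1,"rx":0,"ry":0,"rz":-0.0215},{"x":0.001,"y":-0.001,"z":-0.2,"rx":0,"ry":0,"rz":-0.0215},{"x":0.001,"y":-0.001,"z":-0.3,"rx":0,"ry":0,"rz":-0.0215},{"x":0.001,"y":-0.001,"z":-0.37,"rx":0,"ry":0,"rz":-0.0215},{"x":0.001,"y":-0.001,"z":-0.42,"rx":0,"ry":0,"rz":-0.0215},{"x":0.001,"y":-0.001,"z":-0.44,"rx":0,"ry":0,"rz":-0.0215},{"x":0.001,"y":-0.001,"z":-0.44,"rx":0,"ry":0,"rz":-0.0215}]'
python3 -m inch '[{"x":0,"y":0,"z":0,"rx":0,"ry":0,"rz":0},{"x":0,"y":0,"z":0,"rx":0,"ry":0,"rz":0}]'
python3 - <<'E'
from h import *
snap('wrist','w29.png')
s=ctrl.state();p=s['ee_pos']; print(p,np.degrees(2*np.arctan2(s['eef_rot'][1],s['eef_rot'][0])),s['ft_force'],s['opening'])
E
```

```text
time_s: 43.8
ee_pos: [0.4976, 0.0774, 0.0945]
eef_rot: [0.998, 0.06, -0.001, -0.0]
ft_force: [-0.2, 0.8, -1.8]
opening: 0.0131
time_s: 44.0
ee_pos: [0.4995, 0.0775, 0.0967]
eef_rot: [0.998, 0.06, 0.001, 0.0]
ft_force: [-0.3, -0.2, -1.2]
opening: 0.013
[0.49944106 0.07748071 0.09661797] 6.858964827697993 [ 0.07254433 -0.75484244 -1.14677921] 0.01310543816547752
```

View pics/w29.png

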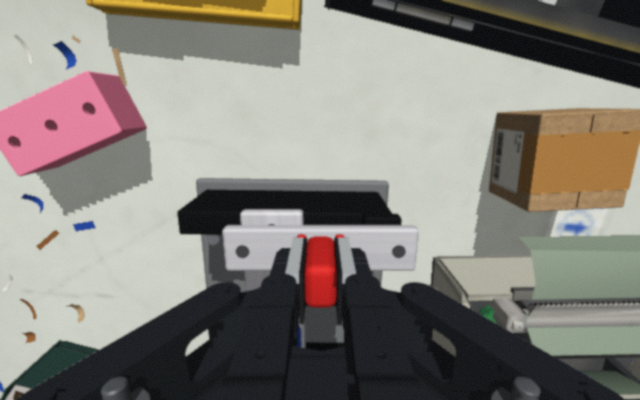

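```bash
python3 -m inch '[{"x":-0.003,"y":0,"z":-0.015,"rx":0,"ry":0,"rz":0},{"x":-0.003,"y":0,"z":-0.028,"rx":0,"ry":0,"rz":0},{"x":-0.003,"y":0,"z":-0.036,"rx":0,"ry":0,"rz":0},{"x":-0.003,"y":0,"z":-0.036,"rx":0,"ry":0,"rz":0},{"x":-0.003,"y":0,"z":-0.036,"rx":0,"ry":0,"rz":0}]'
python3 -m inch '[{"x":0,"y":0,"z":0,"rx":0,"ry":0,"rz":0},{"x":0,"y":0,"z":0,"rx":0,"ry":0,"rz":0}]'
```

```text
time_s: 44.55
ee_pos: [0.4974, 0.0775, 0.0844]
eef_rot: [0.998, 0.06, -0.0, -0.0]
ft_force: [0.4, 0.3, -1.9]
opening: 0.013
time_s: 44.75
ee_pos: [0.4976, 0.0775, 0.0847]
eef_rot: [0.998, 0.06, 0.0, -0.0]
ft_force: [-0.3, 1.2, -1.5]
opening: 0.0131
```

```bash
python3 -m inch '[{"x":0.002,"y":0,"z":-0.003,"rx":0,"ry":0,"rz":0},{"x":0.002,"y":0,"z":-0.006,"rx":0,"ry":0,"rz":0},{"x":0.002,"y":0,"z":-0.007,"rx":0,"ry":0,"rz":0},{"x":0.002,"y":0,"z":-0.007,"rx":0,"ry":0,"rz":0}]'
python3 - <<'E'
from h import *
snap('wrist','w30.png')
E
```

```text
time_s: 45.15
ee_pos: [0.4981, 0.0775, 0.0825]
eef_rot: [0.998, 0.06, 0.0, 0.0]
ft_force: [-0.0, -0.2, -1.4]
opening: 0.0132
```

View pics/w30.png

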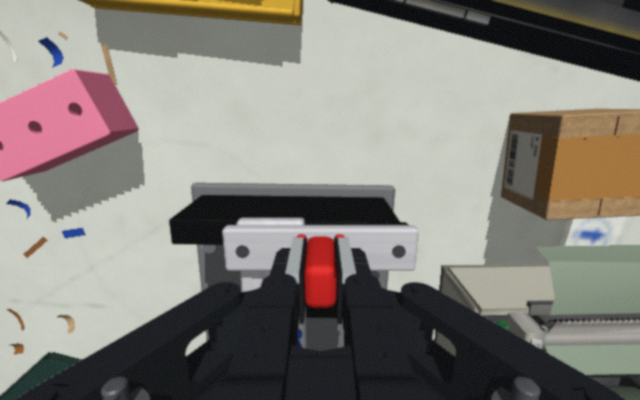

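```bash
python3 -m inch '[{"x":0,"y":0,"z":-0.001,"rx":0,"ry":0,"rz":0},{"x":0,"y":0,"z":-0.001,"rx":0,"ry":0,"rz":0}]'
python3 -m inch '[{"x":0,"y":0,"z":0,"rx":0,"ry":0,"rz":0},{"x":0,"y":0,"z":0,"rx":0,"ry":0,"rz":0},{"x":0,"y":0,"z":0,"rx":0,"ry":0,"rz":0},{"x":0,"y":0,"z":0,"rx":0,"ry":0,"rz":0},{"x":0,"y":0,"z":0,"rx":0,"ry":0,"rz":0},{"x":0,"y":0,"z":0,"rx":0,"ry":0,"rz":0}]' -1
python3 -m inch '[{"x":0,"y":0,"z":0.05,"rx":0,"ry":0,"rz":0},{"x":0,"y":0,"z":0.15,"rx":0,"ry":0,"rz":0},{"x":0,"y":0,"z":0.28,"rx":0,"ry":0,"rz":0},{"x":0,"y":0,"z":0.42,"rx":0,"ry":0,"rz":0},{"x":0,"y":0,"z":0.47,"rx":0,"ry":0,"rz":0},{"x":0,"y":0,"z":0.47,"rx":0,"ry":0,"rz":0},{"x":0,"y":0,"z":0.47,"rx":0,"ry":0,"rz":0},{"x":0,"y":0,"z":0.47,"rx":0,"ry":0,"rz":0}]'
python3 - <<'E'
from h import *
snap('wrist','w31.png');snap('side','s31.png')
s=ctrl.state();p=s['ee_pos']; print(p,s['ft_force'],s['opening'])
im,T,K=load('w31')
c=cv2.resize(im[145:320,225:385],None,fx=4,fy=4,interpolation=cv2.INTER_CUBIC); cv2.imwrite('pics/crop31.png',c[:600,:,::-1])
im,T,K=load('s31'); c=cv2.resize(im[140:290,200:400],None,fx=4,fy=4,interpolation=cv2.INTER_CUBIC); cv2.imwrite('pics/crop31s.png',c[:,:,::-1])
E
```

```text
time_s: 45.4
ee_pos: [0.4981, 0.0775, 0.0825]
eef_rot: [0.998, 0.06, 0.0, 0.0]
ft_force: [-1.3, 0.1, 2.2]
opening: 0.0132
time_s: 46.0
ee_pos: [0.4981, 0.0775, 0.0822]
eef_rot: [0.998, 0.06, 0.0, -0.0]
ft_force: [-0.4, -0.2, 0.5]
opening: 0.0854
time_s: 46.8
ee_pos: [0.4966, 0.0775, 0.221]
eef_rot: [0.998, 0.06, -0.002, -0.0]
ft_force: [-0.1, 0.1, 0.4]
opening: 0.0855
[0.49676973 0.07748275 0.22109316] [-0.1893082  -0.16276819  0.33445466] 0.0855571046398655
```

View pics/crop31.png

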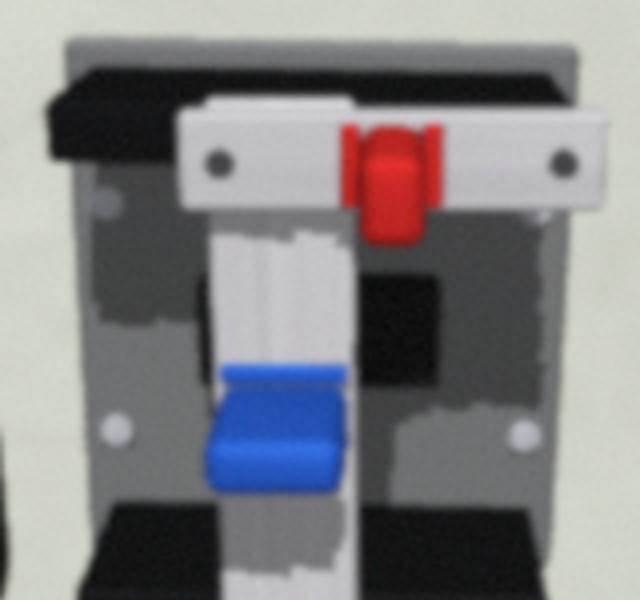

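View pics/crop31s.png

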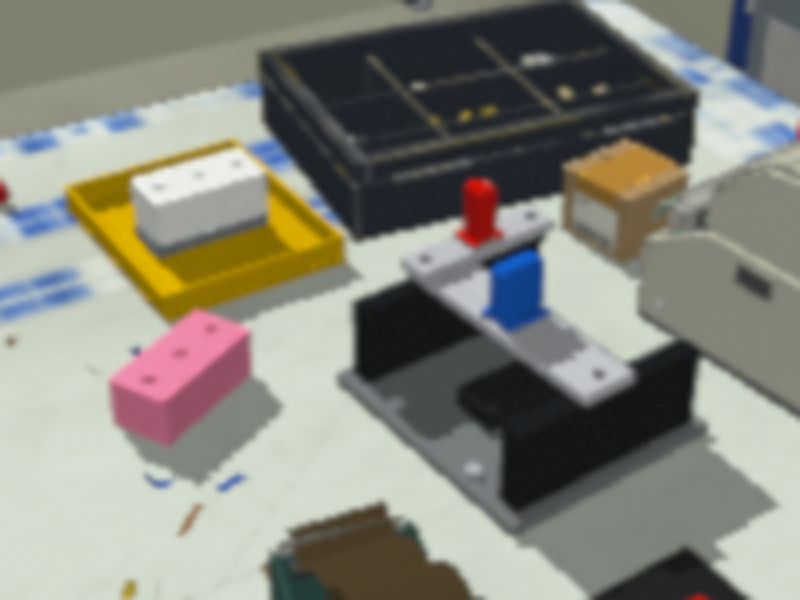

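```bash
python3 - <<'E'
from h import *
snap('scene','sc31.png')
for a,b,rb,bb in [('side0','s31',(305,175,335,205),(312,198,345,226)),('scene0','sc31',(303,174,324,195),(320,186,340,210))]:
  for f in (a,b):
    im,T,K=load(f); r,bl,*_=masks(im)
    for n,m,(x0,y0,x1,y1) in (('red',r,rb),('blue',bl,bb)):
        ys,xs=np.where(m[y0:y1,x0:x1]); print(f,n,len(xs),round(xs.mean()+x0,2),round(ys.mean()+y0,2))
for f,g in (('side0','s31'),('scene0','sc31')):
    A,T,K=load(f);B,_,_=load(g); d=cv2.absdiff(A,B).max(2)
    n,l,st,ce=cv2.connectedComponentsWithStats((d>50).astype(np.uint8))
    print(f,[(tuple(st[i][:5])) for i in range(1,n) if st[i][4]>15])
E
```

```text
side0 red 115 319.4 192.03
side0 blue 211 328.8 212.35
s31 red 120 319.31 192.12
s31 blue 214 328.66 211.92
scene0 red 85 312.74 184.11
scene0 blue 104 329.82 198.68
sc31 red 85 312.64 184.27
sc31 blue 103 329.21 198.22
side0 [(np.int32(0), np.int32(0), np.int32(27), np.int32(34), np.int32(771)), (np.int32(98), np.int32(0), np.int32(33), np.int32(25), np.int32(364)), (np.int32(305), np.int32(0), np.int32(13), np.int32(9), np.int32(38)), (np.int32(101), np.int32(28), np.int32(38), np.int32(70), np.int32(1480)), (np.int32(305), np.int32(44), np.int32(38), np.int32(13), np.int32(353)), (np.int32(290), np.int32(58), np.int32(62), np.int32(83), np.int32(2815)), (np.int32(0), np.int32(63), np.int32(48), np.int32(47), np.int32(1857)), (np.int32(0), np.int32(116), np.int32(84), np.int32(35), np.int32(815)), (np.int32(83), np.int32(152), np.int32(38), np.int32(79), np.int32(1840)), (np.int32(232), np.int32(176), np.int32(36), np.int32(20), np.int32(438)), (np.int32(0), np.int32(192), np.int32(78), np.int32(68), np.int32(4065)), (np.int32(65), np.int32(199), np.int32(17), np.int32(33), np.int3
[... 2206 characters left out ...]
32(18), np.int32(300)), (np.int32(156), np.int32(211), np.int32(59), np.int32(64), np.int32(2432)), (np.int32(210), np.int32(235), np.int32(224), np.int32(165), np.int32(10869)), (np.int32(413), np.int32(237), np.int32(192), np.int32(163), np.int32(7633)), (np.int32(416), np.int32(261), np.int32(13), np.int32(10), np.int32(54)), (np.int32(182), np.int32(268), np.int32(16), np.int32(9), np.int32(19)), (np.int32(239), np.int32(338), np.int32(12), np.int32(5), np.int32(37)), (np.int32(255), np.int32(346), np.int32(99), np.int32(54), np.int32(1134)), (np.int32(616), np.int32(357), np.int32(6), np.int32(19), np.int32(44)), (np.int32(441), np.int32(381), np.int32(32), np.int32(19), np.int32(227))]
```

```bash
python3 - <<'E'
from h import *
for f in ('side0','s31'):
    im,T,K=load(f); r,*_=masks(im); ys,xs=np.where(r[220:245,415:445]); print(f,len(xs),xs.mean()+415,ys.mean()+220)
print(ticket.hand_in())
E
```

```text
side0 129 429.1860465116279 231.75193798449612
s31 126 429.1666666666667 231.96031746031747
the job is handed in; nothing more can be done
None
```

I did the whole job in the asked order and handed it in at about 47 s of the 141 s allowed. No verdict was reported, so the results below are from my own checks.

- **Outlines:** the red strap, then the blue, was lifted straight up and released inside its own outline. I released each about 1 mm from the centre of its outline.
- **Block:** it lies flat and lengthwise on the foam rest. It measured at (403.9, 272.9) mm against a tray centre of (404.4, 272.2) mm, and the two agree to about 0.1° in angle.
- **Straps back on the nest:** blue went on first, then red. In the two fixed cameras both grips are within 0.8 px (about 1 to 2 mm) of where they started. I set the blue strap down about 1 mm further towards the +y rail than where I had gripped it.
- **Bystanders:** the bottle cap moved less than 0.3 px between the first and last side picture. The carton looks unmoved in the last picture, but I did not measure it.
- **Robot at hand-in:** the gripper was open and about 0.1 m above everything.

**Disagreements:** estimates of the foam rest's y position from different views differed by up to 4 mm, and I used the closest view. The red strap's starting place came out about 3 mm inside the +y rail's mid-line. I put it back where it had lain rather than on the mid-line.

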